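# Unlock the kiln's lid stay and set the lid down

### The job

The test kiln is loaded and its lid stands open on the locked folding stay. Lift the knee of the stay up past centre so that it unlocks, then take the lid by its wooden bar, lower it under control, the last couple of centimetres slowly, and set it down gently so that it rests on the rope seal of the rim, and let go. The seal and the brick are soft: feel for the contact, neither press on the lid nor let it drop even a few millimetres; do not squeeze or force the thin stay, and leave the brooch inside and the things on the worktop where they are.

Things in the scene. Friction and masses are not known exactly. Their poses are not given: they have to be found in the camera images.
- kiln: Small test kiln, fixed: sheet-metal box lined with firebrick, 170 mm deep (x), 140 mm wide (y), rim 115 mm above the worktop. Origin: centre of its underside; own x points from the front (dial, faces the robot) to the hinge at the back, y to its left, z up. Lid stands open at the back; folding stay outside on the right side (own y = -0.0855).
- lid (a joint): Lid angle about the hinge line, rad: 0 = flush with the brick rim, 1.40 = open, held by the locked stay. Firebrick slab 170x140x28 mm, 0.75 kg give or take a quarter. The hinge is stiff: once unlocked the lid stays where it is left above about 1.2 rad; lower down it outweighs the friction (2 to 6 N at the bar) and falls if not held. Shut, it rests on the rope seal, a little above 0.
- rim_front (a point): Middle of the brick rim's front edge, at [-0.085, 0, 0.115] in the kiln's frame. A pale 12 mm fibre-rope seal lies along the rim; it has settled differently each time, so the shut lid rests anywhere from 0.014 to 0.070 rad (bar 3 to 15 mm above its place at 0 rad). Not measured: it must be felt. The seal is springy, about 10 N per mm.
- knee (a joint): Knee angle of the stay, rad: 0 = its two straps in line; -0.16 = sagged below the line onto its stop, locked, as at the start; positive = lifted above the line, free to fold (0.5 is ample, the lid is then still at about 1.3); about 2.1 with the lid shut. The rivet is stiff: lifting takes about 5 to 10 N at the boss, and it stays where it is left.
- knee_boss (a point): Centre of the round dark boss at the knee of the stay, where the straps are riveted: 18 mm diameter, 14 mm wide along the kiln's y (pinch it across that width from above), 142 mm above the worktop at the start. It moves on a circle of radius 90 mm about stay_pivot, in the upright plane of the stay.
- stay_pivot (a point): Fixed pivot of the stay's lower strap on the kiln's right side near the front, at [-0.070, -0.0855, 0.104] in the kiln's frame. The lower strap (90 mm) runs from here up and back to the knee, the upper strap (95 mm) on to a pin on the lid's right side, 78 mm from the hinge.
- lid_hinge (a point): Middle of the lid's hinge line, at [0.090, 0, 0.116] in the kiln's frame; the line is parallel to the kiln's y.
- lid_handle (a point): Middle of the wooden bar along the lid's front edge: 13 mm diameter, 73 mm free between its brackets, parallel to the kiln's y, centre 35 mm off the lid's edge. 210 mm from the hinge line; at [-0.120, 0, 0.128] in the kiln's frame at lid angle 0. It can turn between two flat pads as the lid swings.
- brooch: Flat oval clay brooch, 48x71x7 mm, loose on the floor of the kiln chamber (50 mm above the worktop), waiting to be fired. Origin at the centre of its underside.
- scallop: Ceramic scallop shell, 42x81x18 mm, loose on the worktop to the left front of the kiln. A bystander; origin at the centre of its underside.
- scallop_small: Smaller ceramic scallop shell, 40x76x17 mm, loose on the worktop, left. A bystander; origin at the centre of its underside.
- rib: Flat wooden potter's rib, 58x109x8 mm, loose on the worktop, right front. A bystander; origin at the centre of its underside.
- cutter: Larger open ring cutter, 67 mm across, 22 mm high, loose on the worktop, right. A bystander; origin at the centre of its underside.
- cutter_small: Smaller open ring cutter, 47 mm across, 18 mm high, loose on the worktop, right. A bystander; origin at the centre of its underside.
- kidney: Flat kidney-shaped scraper, 52x100x8 mm, loose on the worktop in front of the kiln. A bystander; origin at the centre of its underside.

How it is judged:
By the outcome, as a careful person would: the job done as asked, in the order asked, and still so for the second after the job is handed in, with the robot touching nothing.
It also fails if it takes over 72 s, if anything falls off the work surface, if the arm or the gripper's body presses on something with over 40 N, if the wrist force passes 120 N, or if a joint passes its speed limit or range.

### The arm

A 6-joint arm with a two-finger parallel gripper is mounted at the origin on a cart in front of the work surface, level with it; the furniture and walls round the work are solid. World frame = base frame: x ahead of the robot, y to its left, z up, the work surface at z = 0. Lengths are in mm, angles in rad, forces in N, time in s.
With the tool pointing down it reaches from about 350 to 975 mm from the base axis. Payload 7.1 kg.
Tool frame: the origin (TCP) lies between the finger pads; the fingertips stand 14 mm ahead of it and the grasp point (between the pads) lies 5 mm behind it; z points along the fingers, y is the direction in which the jaws open and shut (so a half turn about z gives the same grasp; the last joint's range is limited). The gripper opens to 88 mm and grips with 3 to 60 N. Pads are 20 mm wide; open, the fingers measure 115 mm over their backs; the gripper's body (75 mm by 178 mm) begins 61 mm behind the grasp point.
Start: joints at [-1.321, 0.423, 1.63, -0, 1.089, -0.019], TCP at [166.003, -602.535, 236.675] pointing down, gripper open.
Joint ranges: [-3, 3], [-0.9, 2.11], [0.09, 2.58], [-1.31, 4.45], [0.11, 2.69], [-2.54, 2.54]. Speed limits (rad/s): [2.39, 2.39, 3.01, 3.14, 3.14, 3.14].

### API

Orientations are given as a rotation vector (axis times angle).
In Python, from workcell import get_obs, get_image, calibration, close_job, regions_of, place_of gives the robot as it stands.
- The arm moves only by the tool move_arm, never from a script. Its argument "deltas" is a list of rows, each a list of 5 numbers: the closure in counts, from 0 (fully open) to 255 (shut), then the shift along the tool's x, y, z in m, then the turn about the tool's z in rad. In form: [[grip, x, y, z, roll], ...]. A call has 1 to 5 rows; each row is the pose to reach, as a shift and turn from the pose commanded when the call began, along the tool's axes at that moment; what a row does not reach only later rows make up. A row lasts 1/12 s, in which the tool goes at most 41.7 mm and 7.16 degrees, less where a joint would pass 70% of its speed; a pose out of reach is approached as far as the arm can. A call with a gripper value outside its range is refused whole. The fingers move at their own pace and stop on an object; the grip force is fixed at half the most. Time passes only in rows, so rows that repeat a pose let the fingers close. It gives the time, the measured TCP pose, the force and the opening at its end, in the units of the state.
- get_obs(): the state, without advancing time (a new reading comes with each control period).
- get_image(name): name is "scene" or "top" or "wrist"; returns the picture (384x512x3 uint8, blue, green, red); there is no depth.
- calibration(name): a dict with "intrinsics" (3x3 intrinsics, pixels), "world_to_cam" (4x4, takes a point from world to camera coordinates); the wrist camera has in their place "hand_eye" (4x4, takes a point from camera to tool coordinates, whose origin is the TCP and whose axes are the flange's). Camera axes: x right, y down, z forward; pixel columns grow to the right and rows downward; lengths in mm; the calibration is good to about 2 mm. A picture is of the moment at which its call begins: read the wrist's pose just before it. calibration takes no time and is no camera call.
- close_job(): hands the job in, once; it reports no verdict.
Trained networks look in the newest picture that a camera, given by its name, has taken for a name from the list of things; names that differ only in an ending like _2 or _b are one class to them, and where a whole thing is asked for, a point or a joint stands for the part that bears it (a point fixed in the world has none). Each returns a list of dicts, best first, with "conf" (0 to 1); they miss things now and then, are a little off and sometimes report something else, mostly with a low value. They report only what shows in the picture. A call takes as long as a camera call.
- regions_of(camera, name): "region" (384x512 bool, what is visible of it).
- place_of(camera, name): "location" ([x, y, z] in mm, in world coordinates, good to about 4 mm: a listed point, or the origin of a listed thing).
The state is a dict: "t": time; "qpos": joint angles; "qvel": joint speeds; "joint_torque": joint torques, N m; "ee_pos": TCP position; "orientation": TCP orientation; "ft_force": force on the tool from outside, world axes, zero at the start; "moment": the same for the moment, N m; "width": finger opening in mm.
Only numpy, scipy, OpenCV 4.12 (cv2) and the standard library are available. Lean on these libraries where they do the work, as an engineer would, in place of code of your own. Each camera call takes 0.05 s, during which the arm holds its last target.

## Working session

There is one attempt and no reset: what is moved stays moved. The work goes in short steps, Python scripts to look and compute and a tool call to move; the robot and the scene stay as the last step left them, time stands still between calls to the robot, and variables do not carry over. Pictures are saved under pics/ and viewed, and the job is handed in when it is done.

Besides the shell and the picture viewer there is one more tool, called by a JSON object that holds its "method" and its "body". move_arm: Moves the arm, as the interface text tells. Its arguments: {"type":"object","properties":{"deltas":{"type":"array","items":{"type":"array","items":{"type":"number"}}}},"required":["deltas"]}

```bash
ls; mkdir -p pics; python3 - <<'E'
from workcell import *
import cv2,numpy as np
np.set_printoptions(precision=4,suppress=True)
o=get_obs();print(o)
for c in ["scene","top"]:
    im=get_image(c);cv2.imwrite(f"pics/{c}0.png",im)
    k=calibration(c);print(c,k)
    for n in ["kiln","knee_boss","stay_pivot","lid_hinge","lid_handle","rim_front","rib","cutter","cutter_small","kidney"]:
        r=place_of(c,n)
        print(c,n,[(np.round(x["location"],1),round(x["conf"],2)) for x in r[:2]])
print(calibration("wrist"))
print(get_obs()["t"])
E
```

```text
pics
{'t': 0.0, 'qpos': array([-1.321 ,  0.4239,  1.6307, -0.    ,  1.0886, -0.019 ]), 'qvel': array([ 0.0011, -0.0004, -0.0021, -0.0005,  0.002 , -0.0006]), 'joint_torque': array([  0.0012, -54.4614, -27.3666,   0.0644,   0.0228,  -0.0001]), 'ee_pos': array([ 165.8832, -602.0356,  235.8982]), 'orientation': array([-3.1118, -0.4208,  0.0003]), 'ft_force': array([-0.3592, -0.1553, -0.2193]), 'moment': array([-0.0019, -0.0487,  0.0528]), 'width': 87.99203296210821}
scene {'intrinsics': array([[406.1461,   0.    , 258.093 ],
       [  0.    , 406.1461, 194.0978],
       [  0.    ,   0.    ,   1.    ]]), 'world_to_cam': array([[  -0.8485,   -0.5289,    0.015 ,  465.5639],
       [  -0.378 ,    0.5861,   -0.7167,  310.1983],
       [   0.3703,   -0.6138,   -0.6973, 1000.6412],
       [   0.    ,    0.    ,    0.    ,    1.    ]])}
scene kiln [(array([618.3, -38.9,  -3.2]), 0.64)]
scene knee_boss [(array([ 613.8, -125.5,  143.7]), 0.74)]
scene stay_pivot [(array([ 535.5, -114.5,  105.4]), 0.9)]
scene lid_hinge [(array([704.7, -49.6, 115.9]), 0.81)]
scene lid_handle [(array([685.4, -52.5, 3
[... 890 characters left out ...]
 rim_front [(array([535.9, -29.1, 113. ]), 0.55), (array([616.2, -39.4,   3.4]), 0.3)]
top rib [(array([ 397.8, -208.6,    3.4]), 0.91)]
top cutter [(array([ 435. , -345.8,    1.6]), 0.63), (array([602. , -44.3,  46.4]), 0.62)]
top cutter_small [(array([ 725.2, -180.5,   -2.4]), 0.54)]
top kidney [(array([381.2, 118.6,  -0.5]), 0.83)]
{'intrinsics': array([[301.7185,   0.    , 257.4184],
       [  0.    , 301.7185, 189.2946],
       [  0.    ,   0.    ,   1.    ]]), 'hand_eye': array([[   0.0001,   -0.9607,   -0.2777,   76.5317],
       [   1.    ,    0.0003,   -0.0005,   -0.8366],
       [   0.0006,   -0.2777,    0.9607, -148.4528],
       [   0.    ,    0.    ,    0.    ,    1.    ]])}
1.1
```

View pics/scene0.png

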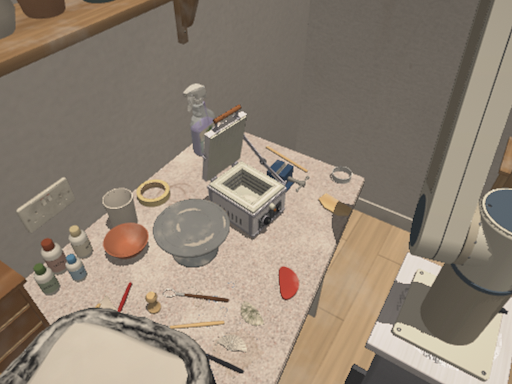

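View pics/top0.png

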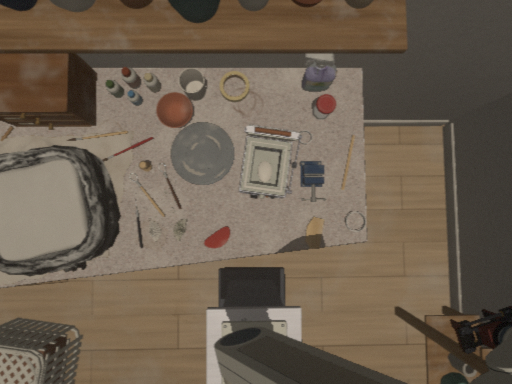

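```bash
python3 - <<'E'
import cv2
a=cv2.imread("pics/scene0.png")[70:250,170:370];b=cv2.imread("pics/top0.png")[60:240,220:380]
cv2.imwrite("pics/crop_s.png",cv2.resize(a,None,fx=3.3,fy=3.3,interpolation=cv2.INTER_CUBIC))
cv2.imwrite("pics/crop_t.png",cv2.resize(b,None,fx=3.3,fy=3.3,interpolation=cv2.INTER_CUBIC))
import numpy as np
from scipy.optimize import brentq
# stay geometry in kiln x,z
P=np.array([-70,104.]);H=np.array([90,116.])
def boss(a):return P+90*np.array([np.cos(a),np.sin(a)])
a0=np.arcsin(38/90)
# at start: upper strap direction relative to lower by knee -0.16 -> sagged: upper strap bends upward (ccw)
def pin(a,k):
    u=a-k;return boss(a)+95*np.array([np.cos(u),np.sin(u)])
p=pin(a0,-.16);print("pin",p,"dist hinge",np.hypot(*(p-H)))
d=p-H;phi=np.arctan2(d[1],-d[0])-1.40;r=np.hypot(*d);print("phi",phi)
for th in [1.4,1.38,1.35,1.3,1.25,1.2,1.0,.7,.3,.0]:
    q=H+r*np.array([-np.cos(th+phi),np.sin(th+phi)])
    D=np.hypot(*(q-P));
    if D>185: print(th,"D",D);continue
    base=np.arctan2(*(q-P)[::-1]);al=np.arccos((90**2+D*D-95**2)/(2*90*D))
    a=base+al;b=boss(a);u=np.arctan2(*(q-b)[::-1]);print(th,"a",round(a,3),"knee",round(a-u,3),"boss",b.round(1),"bar",(H+[-210*np.cos(th)+12*np.sin(th),210*np.sin(th)+12*np.cos(th)]).round(1))
E
```

```text
pin [ 90.21071079 195.31875325] dist hinge 79.31903312645119
phi 0.17345282708022491
1.4 a 0.6 knee 0.16 boss [  4.3 154.8] bar [ 66.1 325. ]
1.38 a 0.673 knee 0.293 boss [  0.4 160.1] bar [ 62.  324.5]
1.35 a 0.744 knee 0.42 boss [ -3.8 165. ] bar [ 55.7 323.5]
1.3 a 0.834 knee 0.576 boss [ -9.6 170.7] bar [ 45.4 321.6]
1.25 a 0.908 knee 0.701 boss [-14.6 174.9] bar [ 35.2 319.1]
1.2 a 0.972 knee 0.809 boss [-19.3 178.4] bar [ 25.1 316.1]
1.0 a 1.179 knee 1.159 boss [-35.7 187.2] bar [-13.4 299.2]
0.7 a 1.399 knee 1.567 boss [-54.6 192.7] bar [-62.9 260.5]
0.3 a 1.526 knee 1.98 boss [-65.9 193.9] bar [-107.1  189.5]
0.0 a 1.445 knee 2.178 boss [-58.7 193.3] bar [-120.  128.]
```

View pics/crop_s.png

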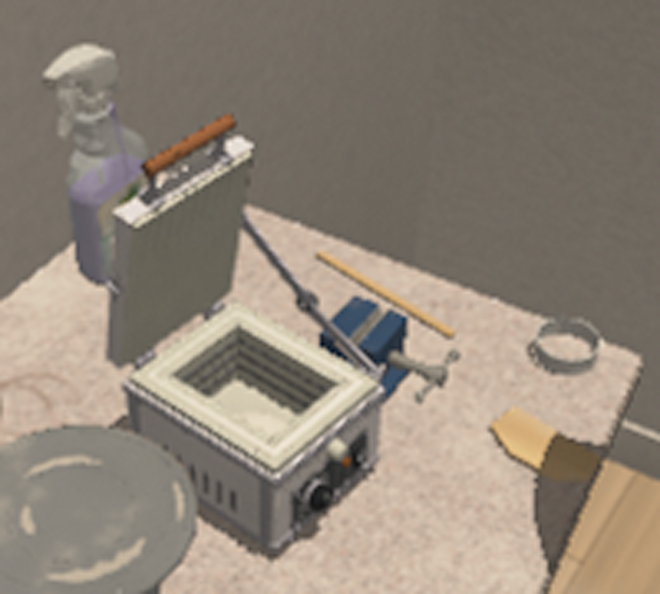

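View pics/crop_t.png

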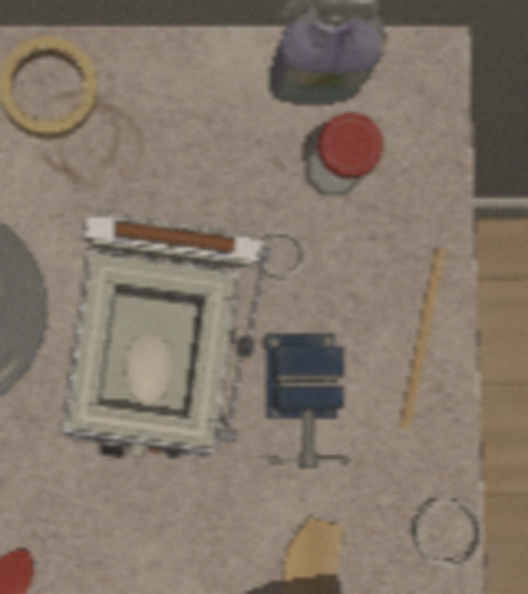

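```bash
cat > h.py <<'E'
from workcell import *
import cv2,numpy as np,sys
from scipy.spatial.transform import Rotation as R
np.set_printoptions(precision=4,suppress=True)
def psi(o):
    m=R.from_rotvec(o["orientation"]).as_matrix();return np.arctan2(m[1,0],m[0,0])
def delta(target,ps=None):
    "target world TCP mm, yaw of tool x -> tool deltas m, roll"
    o=get_obs();m=R.from_rotvec(o["orientation"]).as_matrix()
    p=psi(o);m=np.array([[np.cos(p),np.sin(p),0],[np.sin(p),-np.cos(p),0],[0,0,-1]])
    d=m.T@(np.array(target)-o["ee_pos"])/1000
    r=0 if ps is None else -(((ps-p)+np.pi)%(2*np.pi)-np.pi)
    print("t",round(o["t"],2),"pos",o["ee_pos"].round(1),"psi",round(p,3),"F",o["ft_force"].round(1),"w",round(o["width"],1),"-> delta",d.round(4),"roll",round(r,3))
E
python3 -c "
from h import *
delta([500,-150,330],3.02)"
```

```text
t 1.1 pos [ 166.  -602.5  236.7] psi 0.269 F [-0.3  0.2 -0.4] w 87.4 -> delta [ 0.4422 -0.3476 -0.0933] roll -2.751
```

{"method": "move_arm", "body": {"deltas": [[0, 0.03, -0.02, -0.02, -0.12], [0, 0.062, -0.048, -0.04, -0.24], [0, 0.094, -0.074, -0.06, -0.36], [0, 0.126, -0.1, -0.08, -0.48], [0, 0.158, -0.124, -0.093, -0.6]]}}

```text
t: 1.52
ee_pos: [278.1, -450.3, 326.3]
orientation: [2.845, 1.329, 0.0]
ft_force: [0.4, 0.2, 0.0]
width: 87.7
```

```bash
python3 -c "
from h import *
delta([500,-150,330],3.02);delta([500,-150,330],1.57);print(get_obs()['qpos'])"
```

```text
t 1.52 pos [ 278.1 -450.3  326.3] psi 0.874 F [0.4 0.2 0. ] w 87.7 -> delta [ 0.3727 -0.0225 -0.0037] roll -2.146
t 1.52 pos [ 278.1 -450.3  326.3] psi 0.874 F [0.4 0.2 0. ] w 87.7 -> delta [ 0.3727 -0.0225 -0.0037] roll -0.696
[-1.0401  0.1833  1.7492 -0.      1.2079 -0.3432]
```

{"method": "move_arm", "body": {"deltas": [[0, 0.037, -0.002, 0, -0.12], [0, 0.074, -0.004, 0, -0.24], [0, 0.111, -0.006, 0, -0.36], [0, 0.148, -0.008, 0, -0.48], [0, 0.185, -0.01, -0.003, -0.6]]}}

```text
t: 1.93
ee_pos: [389.9, -302.0, 327.8]
orientation: [-2.326, -2.112, -0.0]
ft_force: [0.3, 0.3, -0.1]
width: 88.0
```

```bash
python3 -c "
from h import *
delta([500,-150,330],3.02)"
```

```text
t 1.93 pos [ 389.9 -302.   327.8] psi 1.475 F [ 0.3  0.3 -0.1] w 88.0 -> delta [ 0.1619  0.095  -0.0022] roll -1.545
```

{"method": "move_arm", "body": {"deltas": [[0, 0.033, 0.019, 0, -0.12], [0, 0.066, 0.038, 0, -0.24], [0, 0.099, 0.057, 0, -0.36], [0, 0.132, 0.076, 0, -0.48], [0, 0.162, 0.095, -0.002, -0.6]]}}

```text
t: 2.35
ee_pos: [500.9, -150.2, 329.9]
orientation: [-1.597, -2.705, -0.0]
ft_force: [0.4, -1.8, 0.3]
width: 87.3
```

{"method": "move_arm", "body": {"deltas": [[0, 0, 0, 0, -0.12], [0, 0, 0, 0, -0.24], [0, 0, 0, 0, -0.36], [0, 0, 0, 0, -0.48], [0, 0, 0, 0, -0.6]]}}

```text
t: 2.77
ee_pos: [500.3, -152.0, 329.9]
orientation: [-0.726, -3.057, 0.0]
ft_force: [0.0, 0.3, -1.0]
width: 87.9
```

{"method": "move_arm", "body": {"deltas": [[0, 0, 0, 0, -0.12], [0, 0, 0, 0, -0.24], [0, 0, 0, 0, -0.34], [0, 0, 0, 0, -0.34]]}}

```text
t: 3.1
ee_pos: [500.3, -152.2, 330.0]
orientation: [0.203, 3.135, -0.0]
ft_force: [-0.5, 0.1, 0.0]
width: 87.9
```

```bash
cat > look.py <<'E'
from h import *
def look(tag,names,cams=("wrist",)):
    o=get_obs()
    print("t",o["t"],o["ee_pos"].round(1),round(psi(o),3))
    for c in cams:
        im=get_image(c);cv2.imwrite(f"pics/{c}_{tag}.png",im)
        for n in names:
            print(c,n,[(np.round(x["location"],1),round(x["conf"],2)) for x in place_of(c,n)[:2]])
E
python3 -c "
from look import *
delta([500,-150,330],3.02)
look('a',['kiln','knee_boss','stay_pivot','lid_hinge','lid_handle','rim_front'])"
```

```text
t 3.1 pos [ 500.3 -152.2  330. ] psi 3.012 F [-0.5  0.1  0. ] w 87.9 -> delta [ 0.0006  0.0022 -0.    ] roll -0.008
t 3.1 [ 500.3 -152.2  330. ] 3.012
wrist kiln [(array([618.4, -42.4,  -1.3]), 0.78)]
wrist knee_boss [(array([ 613.6, -122.3,  146.6]), 0.57)]
wrist stay_pivot [(array([ 534.9, -117. ,  104.3]), 0.91)]
wrist lid_hinge [(array([707.5, -56.7, 114.9]), 0.76)]
wrist lid_handle []
wrist rim_front [(array([533.7, -28.1, 116.6]), 0.58)]
```

View pics/wrist_a.png

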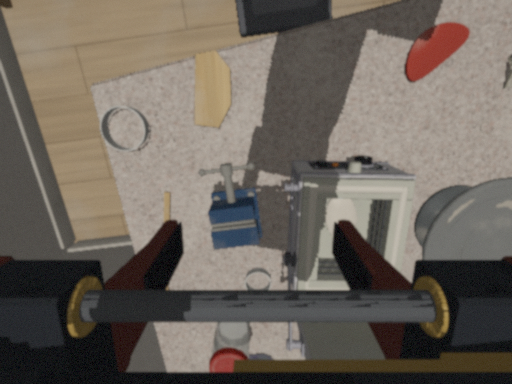

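```bash
cat > fit.py <<'E'
from h import *
from scipy.optimize import least_squares
K={"kiln":[0,0,0],"knee_boss":[11.6,-85.5,142],"stay_pivot":[-70,-85.5,104],"lid_hinge":[90,0,116],"lid_handle":[66.1,0,325],"rim_front":[-85,0,115]}
obs=[("kiln",618.3,-38.9),("knee_boss",613.8,-125.5),("stay_pivot",535.5,-114.5),("lid_hinge",704.7,-49.6),("lid_handle",685.4,-52.5),("rim_front",534.4,-30.8),
("kiln",617.6,-39.4),("knee_boss",615.7,-127.2),("stay_pivot",532.5,-111.9),("lid_hinge",704.2,-51.9),("lid_handle",680.5,-54),("rim_front",535.9,-29.1),
("kiln",618.4,-42.4),("knee_boss",613.6,-122.3),("stay_pivot",534.9,-117),("lid_hinge",707.5,-56.7),("rim_front",533.7,-28.1)]
def w(p,k):
    c,s=np.cos(p[2]),np.sin(p[2]);k=np.array(k,float);return np.array([p[0]+c*k[0]-s*k[1],p[1]+s*k[0]+c*k[1],k[2]])
def res(p): return np.concatenate([w(p,K[n])[:2]-[x,y] for n,x,y in obs])
def fit():
    return least_squares(res,[618,-40,-.12],loss="soft_l1",f_scale=3)
if __name__=="__main__":
    r=fit();print(r.x,np.linalg.inv(r.jac.T@r.jac).diagonal()**.5*2.5);print(res(r.x).reshape(-1,2).round(1).tolist())
    print({k:w(r.x,v).round(1).tolist() for k,v in K.items()})
E
python3 fit.py
cat > ov.py <<'E'
from fit import *
def cammat(c,ee=None,rv=None):
    k=calibration(c);
    if c!="wrist": return k["intrinsics"],k["world_to_cam"]
    T=np.eye(4);T[:3,:3]=R.from_rotvec(rv).as_matrix();T[:3,3]=ee
    return k["intrinsics"],np.linalg.inv(T@k["hand_eye"])
def proj(M,p):
    q=M[1]@np.append(p,1);u=M[0]@q[:3];return u[:2]/u[2]
def overlay(fn,M,p,out,crop,f,th=1.4,boss=None):
    im=cv2.imread(fn);x0,y0,x1,y1=crop
    im=cv2.resize(im[y0:y1,x0:x1],None,fx=f,fy=f,interpolation=cv2.INTER_CUBIC)
    pts=[(x,y,z) for x in(-85,85) for y in(-70,70) for z in(115,)]
    for x in(-85,85):
        for y in(-70,70):
            # lid corners
            for h in(0,28):
                X,Z=x-90,h; pts.append((90+X*np.cos(th)+Z*np.sin(th),y,116-X*np.sin(th)+Z*np.cos(th)))
    bar=(90-210*np.cos(th)+12*np.sin(th),116+210*np.sin(th)+12*np.cos(th))
    pts+= [(bar[0],-36,bar[1]),(bar[0],36,bar[1]),boss or (11.6,-85.5,142),(-70,-85.5,104)]
    for k in pts:
        u=(proj(M,w(p,k))-[x0,y0]+.5)*f-.5
        cv2.drawMarker(im,tuple(int(v) for v in u),(0,0,255),cv2.MARKER_CROSS,10,1)
    cv2.imwrite(out,im)
E
python3 - <<'E'
from ov import *
p=fit().x;o=get_obs()
overlay("pics/wrist_a.png",cammat("wrist",o["ee_pos"],o["orientation"]),p,"pics/ov_w.png",(230,130,430,370),2.5)
overlay("pics/scene0.png",cammat("scene"),p,"pics/ov_s.png",(190,90,300,240),4)
overlay("pics/top0.png",cammat("top"),p,"pics/ov_t.png",(230,120,330,210),5)
a=cv2.imread("pics/ov_w.png");E=cv2.imread("pics/ov_s.png")
E=cv2.resize(E,None,fx=.9,fy=.9)[:600];print(a.shape,E.shape)
c=np.zeros((600,800,3),np.uint8);c[:,:a.shape[1]]=a[:600];E=E[:540,:300];c[:E.shape[0],500:800]=E;cv2.imwrite("pics/ov1.png",c)
E
```

```text
[617.3017 -40.7257  -0.1559] [0.7729 0.8108 0.0105]
[[-1.0, -1.8], [1.7, -1.5], [-0.6, 0.2], [1.5, -5.1], [-2.8, 1.5], [-1.1, 3.3], [-0.3, -1.3], [-0.2, 0.2], [2.4, -2.4], [2.0, -2.8], [2.1, 3.0], [-2.6, 1.6], [-1.1, 1.7], [1.9, -4.7], [-0.0, 2.7], [-1.3, 2.0], [-0.4, 0.6]]
{'kiln': [617.3, -40.7, 0.0], 'knee_boss': [615.5, -127.0, 142.0], 'stay_pivot': [534.9, -114.3, 104.0], 'lid_hinge': [706.2, -54.7, 116.0], 'lid_handle': [682.6, -51.0, 325.0], 'rim_front': [533.3, -27.5, 115.0]}
(600, 500, 3) (540, 396, 3)
```

View pics/ov_w.png

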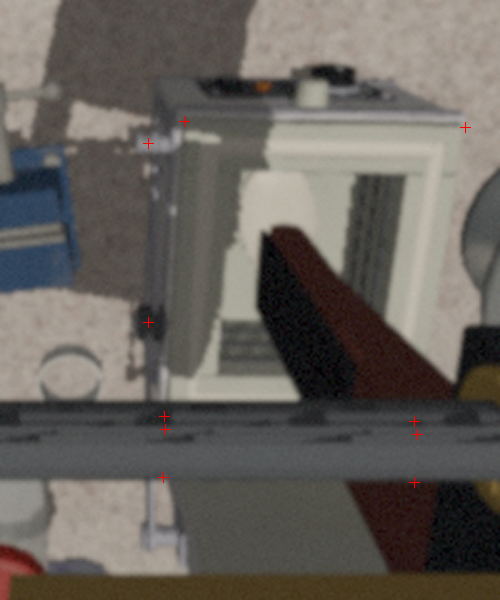

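View pics/ov_s.png

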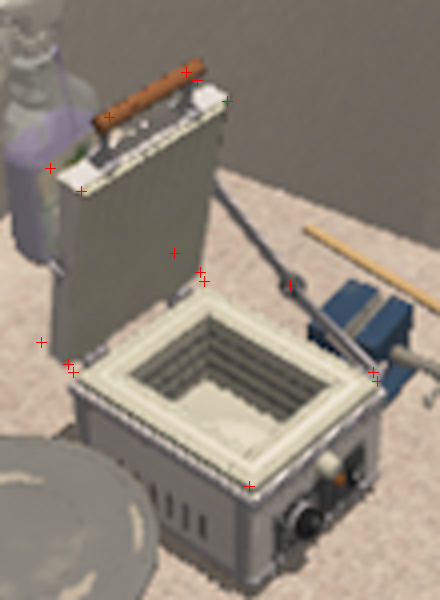

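View pics/ov_t.png

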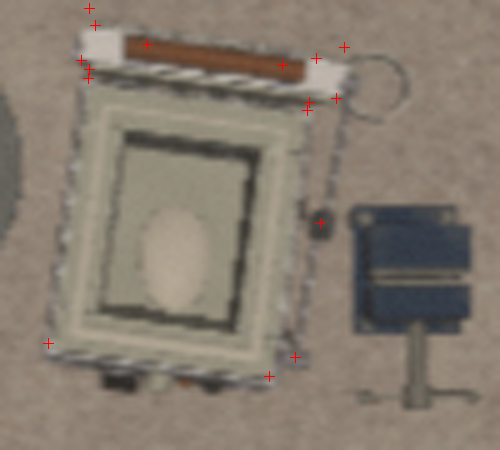

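```bash
python3 -c "
from look import *
delta([611,-126.5,230],2.997)"
```

```text
t 3.45 pos [ 500.3 -152.3  329.9] psi 3.008 F [-0.6  0.6  0.7] w 87.6 -> delta [-0.1063  0.0403  0.0999] roll 0.011
```

{"method": "move_arm", "body": {"deltas": [[139, -0.03, 0.01, 0.015, 0.011], [139, -0.055, 0.02, 0.035, 0.011], [139, -0.08, 0.03, 0.06, 0.011], [139, -0.1, 0.04, 0.08, 0.011], [139, -0.106, 0.04, 0.1, 0.011]]}}

```text
t: 3.87
ee_pos: [613.4, -125.4, 228.6]
orientation: [0.225, 3.132, 0.001]
ft_force: [0.4, -0.8, -1.3]
width: 58.1
```

```bash
python3 -c "
from look import *
look('b',['kiln','knee_boss','stay_pivot','lid_hinge','rim_front'])
delta([611,-126.5,144],2.997)
o=get_obs()
from ov import *
p=fit().x;p[2]=-.145
overlay('pics/wrist_b.png',cammat('wrist',o['ee_pos'],o['orientation']),p,'pics/ov_wb.png',(180,30,480,330),2)
"
```

```text
t 3.8667 [ 613.4 -125.4  228.6] 2.998
wrist kiln [(array([613.5, -41. ,  -4.7]), 0.75)]
wrist knee_boss [(array([ 613.6, -127.3,  147.2]), 0.76)]
wrist stay_pivot [(array([ 531.9, -115.1,  100.9]), 0.7)]
wrist lid_hinge [(array([702.1, -57.2, 115.2]), 0.85)]
wrist rim_front [(array([532.6, -26.5, 116.1]), 0.92)]
t 4.17 pos [ 610.7 -127.   231.5] psi 2.997 F [-0.2 -1.3 -0.1] w 40.4 -> delta [-0.0002  0.0006  0.0875] roll 0.0
```

View pics/wrist_b.png

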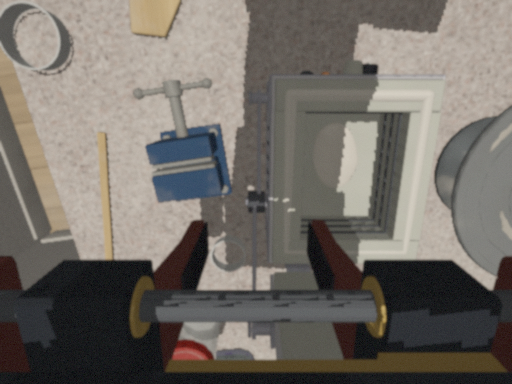

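View pics/ov_wb.png

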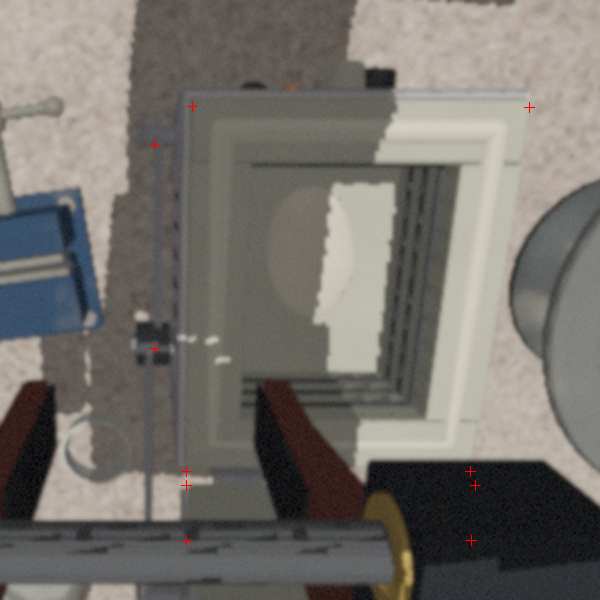

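```bash
python3 -c "
from look import *
look('c',['kiln','knee_boss','stay_pivot','lid_hinge','rim_front'])
delta([611,-126.5,144],2.997)
o=get_obs()
from ov import *
p=fit().x;p[2]=-.145
M=cammat('wrist',o['ee_pos'],o['orientation'])
overlay('pics/wrist_c.png',M,p,'pics/ov_wc.png',(180,30,480,330),2)
im=cv2.imread('pics/wrist_c.png')[150:330,200:350];cv2.imwrite('pics/zoom_c.png',cv2.resize(im,None,fx=4,fy=4,interpolation=cv2.INTER_CUBIC)[:600])
print(proj(M,[615.5,-127,142]), proj(M,[615.5,-117,142]),proj(M,[625.5,-127,142]))
"
```

```text
t 4.1667 [ 610.7 -127.   231.5] 2.997
wrist kiln [(array([613.3, -40.9,  -3.4]), 0.83)]
wrist knee_boss [(array([ 613.2, -123.7,  145.9]), 0.88)]
wrist stay_pivot [(array([ 534.8, -115. ,  100.1]), 0.8)]
wrist lid_hinge [(array([704.2, -59.3, 114.3]), 0.76), (array([ 531.5, -114.1,  100.2]), 0.19)]
wrist rim_front [(array([530. , -27.7, 117.5]), 0.65), (array([606. , -37.8,  50.8]), 0.62)]
t 4.47 pos [ 610.7 -126.9  230.9] psi 2.997 F [-0.6  0.  -0.1] w 39.8 -> delta [-0.0002  0.0004  0.0869] roll 0.0
[256.7986 203.3846] [268.7439 201.7418] [258.5163 214.5641]
```

View pics/ov_wc.png

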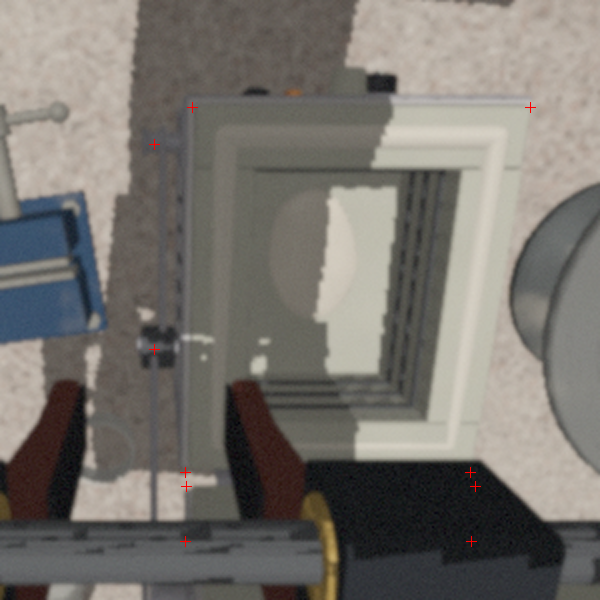

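View pics/zoom_c.png

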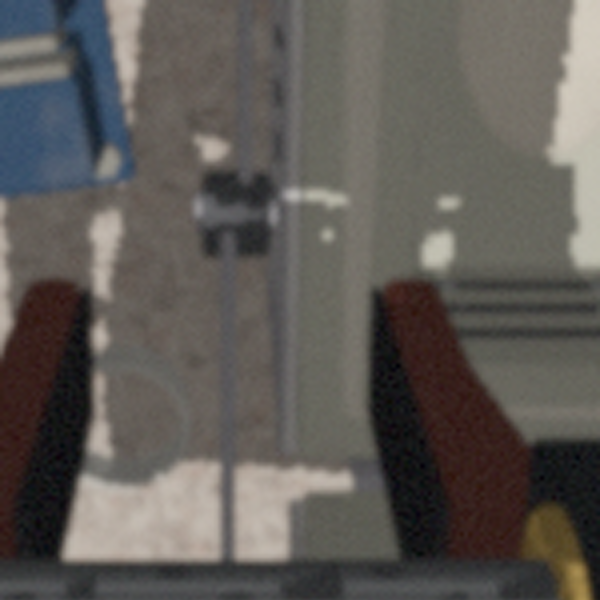

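{"method": "move_arm", "body": {"deltas": [[139, 0, 0, 0.02, 0], [139, 0, 0, 0.04, 0], [139, 0, 0, 0.06, 0], [139, 0, 0, 0.076, 0], [139, 0, 0, 0.087, 0]]}}

```text
t: 4.88
ee_pos: [609.9, -126.6, 141.6]
orientation: [-0.226, -3.132, -0.0]
ft_force: [0.1, 0.5, 0.0]
width: 39.9
```

```bash
python3 -c "
from look import *
delta([611,-126.5,144],2.997)
look('d',[],('wrist','scene'))
"
```

```text
t 4.88 pos [ 609.9 -126.6  141.6] psi 2.998 F [0.1 0.5 0. ] w 39.9 -> delta [-0.001   0.0002 -0.0024] roll 0.001
t 4.8833 [ 609.9 -126.6  141.6] 2.998
```

View pics/wrist_d.png

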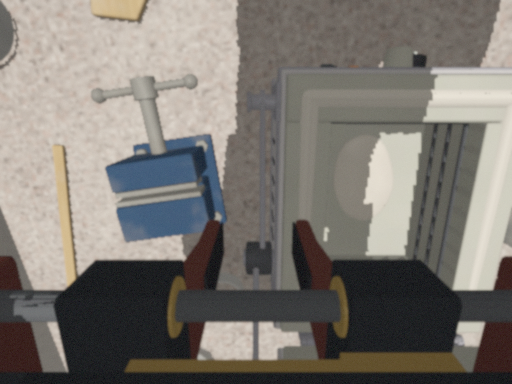

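View pics/scene_d.png

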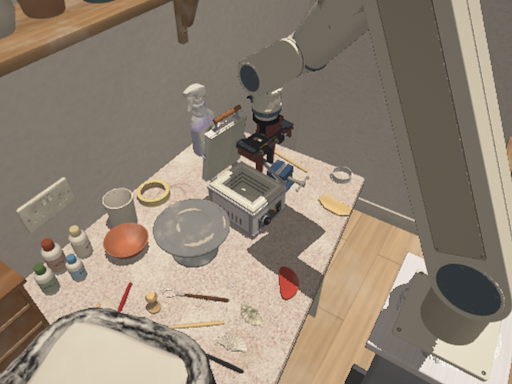

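{"method": "move_arm", "body": {"deltas": [[200, 0, 0, 0, 0], [200, 0, 0, 0, 0], [207, 0, 0, 0, 0], [207, 0, 0, 0, 0]]}}

```text
t: 5.32
ee_pos: [611.3, -126.8, 144.0]
orientation: [0.226, 3.132, -0.0]
ft_force: [-0.1, 0.5, 0.0]
width: 17.5
```

{"method": "move_arm", "body": {"deltas": [[225, 0, 0, 0, 0], [225, 0, 0, 0, 0], [225, 0, 0, 0, 0]]}}

```text
t: 5.57
ee_pos: [611.2, -126.3, 143.8]
orientation: [0.226, 3.132, 0.001]
ft_force: [-1.0, 4.0, 7.0]
width: 13.7
```

{"method": "move_arm", "body": {"deltas": [[225, 0.001, 0, -0.002, 0], [225, 0.002, 0, -0.004, 0], [225, 0.003, 0, -0.006, 0], [225, 0.0042, 0, -0.008, 0], [225, 0.0054, 0, -0.0098, 0]]}}

```text
t: 5.98
ee_pos: [605.9, -125.5, 152.3]
orientation: [0.226, 3.132, 0.001]
ft_force: [4.2, 2.9, -5.3]
width: 13.4
```

{"method": "move_arm", "body": {"deltas": [[225, 0.0012, 0, -0.0018, 0], [225, 0.0024, 0, -0.0036, 0], [225, 0.0037, 0, -0.0054, 0], [225, 0.005, 0, -0.0071, 0], [225, 0.0063, 0, -0.0088, 0]]}}

```text
t: 6.4
ee_pos: [599.3, -124.5, 160.9]
orientation: [0.226, 3.133, 0.001]
ft_force: [4.2, 2.6, -5.7]
width: 13.8
```

{"method": "move_arm", "body": {"deltas": [[225, 0.0014, 0, -0.0016, 0], [225, 0.0028, 0, -0.0032, 0], [225, 0.0043, 0, -0.0049, 0], [225, 0.0058, 0, -0.0065, 0], [225, 0.0073, 0, -0.008, 0]]}}

```text
t: 6.82
ee_pos: [591.7, -123.4, 168.9]
orientation: [-0.226, -3.133, -0.001]
ft_force: [2.5, 4.2, -5.9]
width: 13.7
```

```bash
python3 -c "
from look import *
delta([611,-126.5,144],2.997)
look('e',[],('wrist','scene'))
from ov import *
p=fit().x;p[2]=-.145
im=cv2.imread('pics/scene_e.png')[80:240,180:330];cv2.imwrite('pics/zoom_e.png',cv2.resize(im,None,fx=3.7,fy=3.7,interpolation=cv2.INTER_CUBIC))
"
```

```text
t 6.82 pos [ 591.7 -123.4  168.9] psi 2.998 F [ 2.5  4.2 -5.9] w 13.7 -> delta [-0.0195 -0.0003  0.0249] roll 0.001
t 6.8167 [ 591.7 -123.4  168.9] 2.998
```

View pics/zoom_e.png

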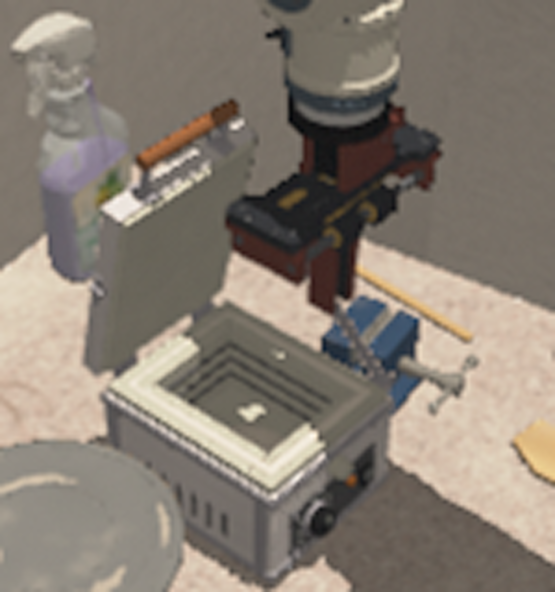

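View pics/wrist_e.png

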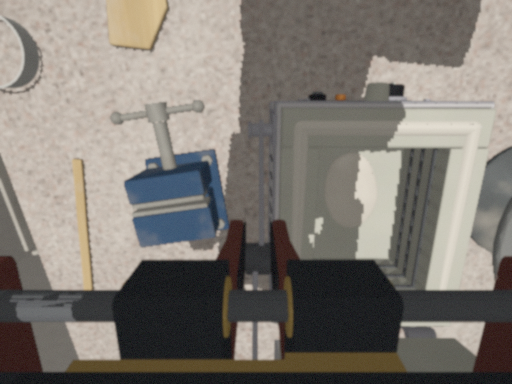

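{"method": "move_arm", "body": {"deltas": [[200, 0, 0, 0, 0], [150, 0, 0, 0, 0], [150, 0, 0, 0, 0], [150, 0, 0, 0, 0], [150, 0, 0, -0.01, 0]]}}

```text
t: 7.33
ee_pos: [590.7, -124.0, 178.3]
orientation: [-0.226, -3.13, -0.0]
ft_force: [-1.0, -0.3, -0.2]
width: 35.6
```

{"method": "move_arm", "body": {"deltas": [[150, 0.002, 0, -0.03, 0], [150, 0.005, 0, -0.07, 0], [150, 0.01, 0, -0.11, 0], [150, 0.01, 0, -0.15, 0], [150, 0.01, 0, -0.19, 0]]}}

```text
t: 7.75
ee_pos: [581.2, -122.5, 372.5]
orientation: [0.226, 3.133, -0.001]
ft_force: [0.6, -0.8, -0.4]
width: 36.2
```

{"method": "move_arm", "body": {"deltas": [[120, 0, 0, -0.015, 0.12], [120, 0, 0, -0.015, 0.24], [120, 0, 0, -0.015, 0.36], [120, 0, 0, -0.015, 0.48], [120, 0, 0, -0.015, 0.6]]}}

```text
t: 8.17
ee_pos: [581.7, -122.6, 385.7]
orientation: [1.15, 2.922, -0.0]
ft_force: [0.6, -0.1, 0.4]
width: 46.6
```

{"method": "move_arm", "body": {"deltas": [[120, 0, 0, 0, 0.12], [120, 0, 0, 0, 0.24], [120, 0, 0, 0, 0.36], [120, 0, 0, 0, 0.48], [120, 0, 0, 0, 0.6]]}}

```text
t: 8.58
ee_pos: [581.8, -122.6, 385.5]
orientation: [1.963, 2.452, 0.0]
ft_force: [0.1, -0.4, 0.1]
width: 46.7
```

```bash
python3 -c "
from look import *
delta([630,-50,390],1.426)
look('f',['lid_handle','knee_boss','lid_hinge','rim_front','stay_pivot'],('wrist','scene','top'))
"
```

```text
t 8.58 pos [ 581.8 -122.6  385.5] psi 1.792 F [ 0.1 -0.4  0.1] w 46.7 -> delta [ 0.0603  0.063  -0.0045] roll 0.366
t 8.5833 [ 581.8 -122.6  385.5] 1.792
wrist lid_handle []
wrist knee_boss [(array([ 596.3, -122.6,  166.9]), 0.56)]
wrist lid_hinge [(array([705.1, -57.9, 116.1]), 0.74)]
wrist rim_front [(array([530.2, -30.8, 116.4]), 0.66)]
wrist stay_pivot [(array([ 533.8, -116.5,  102.8]), 0.8)]
scene lid_handle [(array([672.6, -53.1, 324.4]), 0.84)]
scene knee_boss [(array([ 596.3, -122.9,  166.6]), 0.76)]
scene lid_hinge [(array([706.8, -51.5, 114.2]), 0.75)]
scene rim_front [(array([533.6, -30.5, 109.2]), 0.78)]
scene stay_pivot [(array([ 536.4, -115.4,  102.2]), 0.69)]
top lid_handle [(array([670.3, -52.6, 324. ]), 0.71)]
top knee_boss []
top lid_hinge [(array([708.3, -51.5, 120.4]), 0.64)]
top rim_front [(array([532.7, -30.3, 117.7]), 0.78)]
top stay_pivot [(array([ 533.9, -109.5,  100.7]), 0.89)]
```

View pics/wrist_f.png

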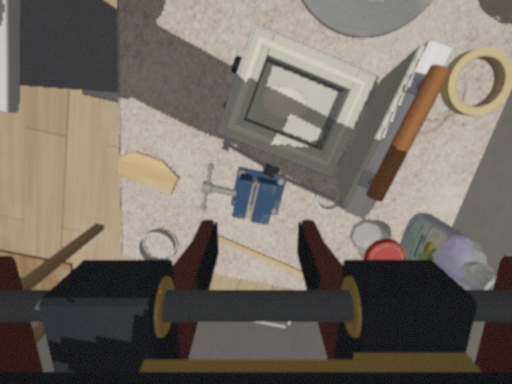

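View pics/scene_f.png

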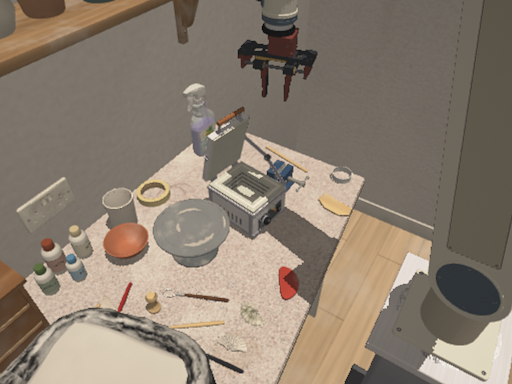

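```bash
cat > bar.py <<'E'
from ov import *
def barends(fn,box,thr=(5,25,110,60,255)):
    im=cv2.imread(fn);h=cv2.cvtColor(im,cv2.COLOR_BGR2HSV)
    x0,y0,x1,y1=box
    m=cv2.inRange(h,(2,100,50),(18,255,255));k=np.zeros_like(m);k[y0:y1,x0:x1]=m[y0:y1,x0:x1]
    n,l,s,c=cv2.connectedComponentsWithStats(k);i=1+np.argmax(s[1:,4]);ys,xs=np.where(l==i)
    pts=np.stack([xs,ys],1).astype(float);mu=pts.mean(0);u,sv,vt=np.linalg.svd(pts-mu,full_matrices=False)
    t=(pts-mu)@vt[0];e=np.array([mu+vt[0]*t.min(),mu+vt[0]*t.max()]);print(fn,"n",len(xs),"mid",e.mean(0).round(1),"mu",mu.round(1),"ends",e.round(1).tolist())
    return e
def tri(Ms,us):
    A=[]
    for (K,T),u in zip(Ms,us):
        P=K@T[:3];A+= [u[0]*P[2]-P[0],u[1]*P[2]-P[1]]
    v=np.linalg.svd(np.array(A))[2][-1];return v[:3]/v[3]
E
python3 - <<'E'
from bar import *
p=fit().x;p[2]=-.145
o=get_obs();M=[cammat("wrist",o["ee_pos"],o["orientation"]),cammat("scene"),cammat("top")]
E=[barends("pics/wrist_f.png",(350,40,470,220)),barends("pics/scene_f.png",(195,90,260,140)),barends("pics/top_f.png",(230,110,320,160))]
# order so left (+y) end first
def srt(e,M):
    a=proj(M,[671,-17,324]);return e if np.linalg.norm(e[0]-a)<np.linalg.norm(e[1]-a) else e[::-1]
E=[srt(e,m) for e,m in zip(E,M)]
for ids in [(0,1),(0,2),(1,2),(0,1,2)]:
    L=tri([M[i] for i in ids],[E[i][0] for i in ids]);Rr=tri([M[i] for i in ids],[E[i][1] for i in ids])
    d=L-Rr;print(ids,L.round(1),Rr.round(1),"mid",((L+Rr)/2).round(1),"len",np.linalg.norm(d).round(1),"yaw",np.arctan2(-d[0],d[1]).round(3))
E
```

```text
pics/wrist_f.png n 2581 mid [407.8 131.1] mu [408.8 129.2] ends [[442.9, 64.8], [372.7, 197.4]]
pics/scene_f.png n 130 mid [230.  115.9] mu [229.6 116.2] ends [[243.0, 108.0], [216.9, 123.8]]
pics/top_f.png n 117 mid [271.8 136.1] mu [270.7 136. ] ends [[254.8, 133.7], [288.9, 138.6]]
(0, 1) [675.6   1.8 325. ] [659.7 -92.8 326.8] mid [667.6 -45.5 325.9] len 96.0 yaw -0.166
(0, 2) [671.5  -2.6 336.3] [661.6 -93.6 323.8] mid [666.6 -48.1 330.1] len 92.3 yaw -0.109
(1, 2) [677.2  -3.1 321.2] [660.6 -93.8 325.9] mid [668.9 -48.4 323.5] len 92.3 yaw -0.181
(0, 1, 2) [676.1  -0.8 324. ] [660.5 -93.5 326.1] mid [668.3 -47.1 325. ] len 93.9 yaw -0.166
```

```bash
python3 - <<'E'
import fit
from fit import *
K["bar"]=[51.,0,322]
K["boss2"]=[-7,-85.5,168]
obs+= [("stay_pivot",531.9,-115.1),("stay_pivot",534.8,-115),("lid_hinge",704.2,-59.3),("rim_front",532,-27),("knee_boss",613.4,-125.5),
("lid_hinge",705.1,-57.9),("lid_hinge",706.8,-51.5),("lid_hinge",708.3,-51.5),("rim_front",530.2,-30.8),("rim_front",533.6,-30.5),("rim_front",532.7,-30.3),("stay_pivot",533.8,-116.5),("stay_pivot",536.4,-115.4),("stay_pivot",533.9,-109.5),("bar",668,-47.5),("kiln",613.4,-41)]
r=fit.fit();print(r.x,{k:w(r.x,v).round(1).tolist() for k,v in K.items()})
E
```

```text
Traceback (most recent call last):
AttributeError: 'function' object has no attribute 'fit'
```

```bash
python3 - <<'E'
import re
s=open('fit.py').read()
s=s.replace('def w(p','''K["bar"]=[51.,0,322]
obs+= [("stay_pivot",531.9,-115.1),("stay_pivot",534.8,-115),("lid_hinge",704.2,-59.3),("rim_front",532,-27),("knee_boss",613.4,-125.5),
("lid_hinge",705.1,-57.9),("lid_hinge",706.8,-51.5),("lid_hinge",708.3,-51.5),("rim_front",530.2,-30.8),("rim_front",533.6,-30.5),("rim_front",532.7,-30.3),("stay_pivot",533.8,-116.5),("stay_pivot",536.4,-115.4),("stay_pivot",533.9,-109.5),("bar",668,-47.5),("kiln",613.4,-41)]
def w(p''',1)
open('fit.py','w').write(s)
E
python3 fit.py; python3 -c "
from h import *
delta([669,-47.5,375],1.418)"
```

```text
[616.7159 -40.9003  -0.1513] [0.5609 0.5981 0.0074]
[[-1.6, -2.0], [1.5, -1.7], [-0.9, -0.4], [1.0, -4.9], [-3.3, 1.6], [-1.7, 2.7], [-0.9, -1.5], [-0.4, 0.0], [2.1, -3.0], [1.5, -2.6], [1.6, 3.1], [-3.2, 1.0], [-1.7, 1.5], [1.7, -4.9], [-0.3, 2.1], [-1.8, 2.2], [-1.0, 0.0], [2.7, 0.2], [-0.2, 0.1], [1.5, 4.8], [0.7, -1.1], [1.9, -1.7], [0.6, 3.4], [-1.1, -3.0], [-2.6, -3.0], [2.5, 2.7], [-0.9, 2.4], [-0.0, 2.2], [0.8, 1.6], [-1.8, 0.5], [0.7, -5.4], [-0.9, -1.1], [3.3, 0.1]]
{'kiln': [616.7, -40.9, 0.0], 'knee_boss': [615.3, -127.2, 142.0], 'stay_pivot': [534.6, -114.9, 104.0], 'lid_hinge': [705.7, -54.5, 116.0], 'lid_handle': [682.1, -50.9, 325.0], 'rim_front': [532.7, -28.1, 115.0], 'bar': [667.1, -48.6, 322.0]}
t 9.48 pos [ 582.  -122.5  384.5] psi 1.798 F [-0.3 -0.   0.3] w 46.3 -> delta [0.0535 0.1017 0.0095] roll 0.38
```

{"method": "move_arm", "body": {"deltas": [[120, 0.012, 0.022, 0, 0.1], [120, 0.024, 0.044, 0, 0.2], [120, 0.036, 0.066, 0, 0.3], [120, 0.046, 0.088, 0.0, 0.378], [120, 0.053, 0.101, 0, 0.378]]}}

```text
t: 9.9
ee_pos: [669.9, -46.7, 384.3]
orientation: [2.385, 2.045, 0.001]
ft_force: [-1.0, 0.4, -0.2]
width: 46.7
```

{"method": "move_arm", "body": {"deltas": [[120, 0, 0, 0, 0], [120, 0, 0, 0, 0], [120, 0, 0, 0, 0]]}}

```text
t: 10.15
ee_pos: [667.7, -48.7, 384.4]
orientation: [-2.381, -2.049, 0.001]
ft_force: [0.1, -1.1, -0.2]
width: 46.0
```

```bash
python3 -c "
from look import *
delta([668,-48.5,317],1.42)
look('g',['lid_handle'],('wrist','scene'))
from bar import *
o=get_obs();M=cammat('wrist',o['ee_pos'],o['orientation'])
e=barends('pics/wrist_g.png',(150,60,400,380))
print(proj(M,[668,-48.5,323]),proj(M,[678,-48.5,323]),proj(M,[668,-12.8,323]),proj(M,[668,-48.5,333]))
"
```

```text
t 10.15 pos [667.7 -48.7 384.4] psi 1.421 F [ 0.1 -1.1 -0.2] w 46.0 -> delta [0.0002 0.0002 0.0674] roll 0.001
t 10.15 [667.7 -48.7 384.4] 1.421
wrist lid_handle [(array([670.8, -47.3, 324.4]), 0.78), (array([ 533.5, -114.2,   98.7]), 0.46)]
scene lid_handle [(array([670.5, -50.9, 324.4]), 0.94)]
pics/wrist_g.png n 1873 mid [259.8 206. ] mu [259.8 203.8] ends [[259.7, 144.0], [260.0, 268.0]]
[257.4422 209.9789] [270.8246 208.0587] [249.8392 163.009 ] [257.4375 214.8205]
```

View pics/wrist_g.png

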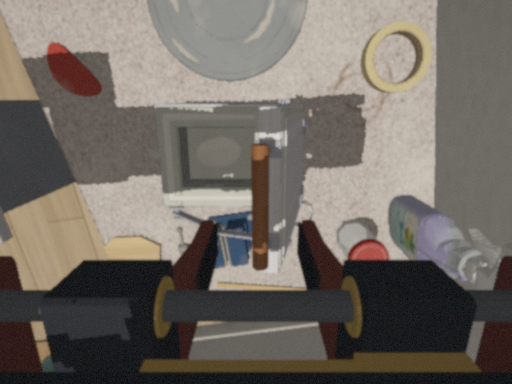

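{"method": "move_arm", "body": {"deltas": [[120, 0.001, 0.0015, 0.015, 0], [120, 0.001, 0.0015, 0.03, 0], [120, 0.001, 0.0015, 0.045, 0], [120, 0.001, 0.0015, 0.058, 0], [120, 0.001, 0.0015, 0.066, 0]]}}

```text
t: 10.77
ee_pos: [669.3, -47.7, 317.0]
orientation: [-2.382, -2.046, 0.002]
ft_force: [0.3, -1.3, -1.0]
width: 46.6
```

{"method": "move_arm", "body": {"deltas": [[170, 0, 0, 0, 0], [195, 0, 0, 0, 0], [204, 0, 0, 0, 0], [204, 0, 0, 0, 0]]}}

```text
t: 11.1
ee_pos: [670.6, -47.4, 319.7]
orientation: [2.382, 2.047, 0.002]
ft_force: [-0.3, -0.3, 0.1]
width: 23.4
```

```bash
python3 -c "
from look import *
delta([668,-48.5,317],1.42)
look('h',[],('wrist','scene'))
from bar import *
im=cv2.imread('pics/scene_h.png')[60:180,170:330];cv2.imwrite('pics/zoom_h.png',cv2.resize(im,None,fx=4.5,fy=4.5,interpolation=cv2.INTER_CUBIC))
"
```

```text
t 11.1 pos [670.6 -47.4 319.7] psi 1.42 F [-0.3 -0.3  0.1] w 23.4 -> delta [-0.0014 -0.0024  0.0027] roll -0.0
t 11.1 [670.6 -47.4 319.7] 1.42
```

View pics/wrist_h.png

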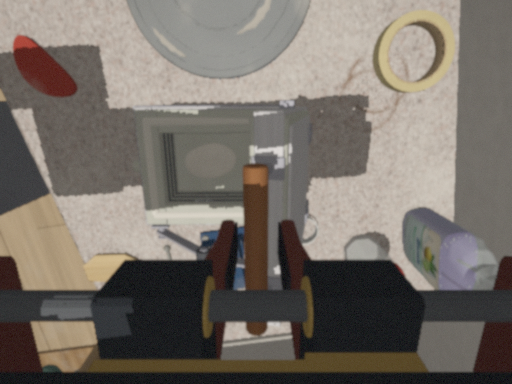

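View pics/zoom_h.png

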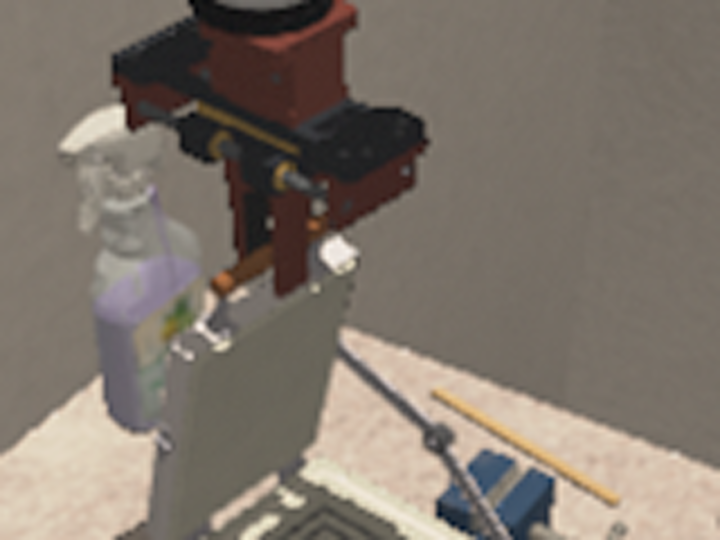

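{"method": "move_arm", "body": {"deltas": [[208, 0, -0.0015, 0, 0], [213, 0, -0.0015, 0, 0], [213, 0, -0.0015, 0, 0]]}}

```text
t: 11.45
ee_pos: [668.8, -47.1, 318.9]
orientation: [2.382, 2.047, 0.001]
ft_force: [1.3, -0.9, 1.1]
width: 14.3
```

{"method": "move_arm", "body": {"deltas": [[230, 0, 0, 0, 0], [230, 0, 0, 0, 0], [230, 0, 0, 0, 0], [230, 0, 0, 0, 0]]}}

```text
t: 11.78
ee_pos: [669.0, -47.2, 318.9]
orientation: [2.382, 2.047, 0.001]
ft_force: [2.7, -0.5, 2.8]
width: 12.1
```

```bash
cat > arc.py <<'E'
from fit import *
p=fit().x
hx,hy,_=w(p,[90,0,0]);yaw=p[2]
def rel(ee): # kiln x,z of grasp point rel. hinge
    d=np.array(ee[:2])-[hx,hy];return np.array([np.cos(yaw)*d[0]+np.sin(yaw)*d[1],ee[2]+5-116])
def th_of(ee):
    r=rel(ee);return np.hypot(*r),np.arctan2(r[1],-r[0])-np.arctan2(12,210)
def plan(r0,ang0,steps):
    "from current angle, arc steps (mm) -> cumulative tool y (=+kiln x), tool z deltas in m"
    a0=ang0+np.arctan2(12,210)
    for s in steps:
        a=a0-s/210.3
        print("s",s,"th",round(a-np.arctan2(12,210),3),"dy",round(-210.34*(np.cos(a)-np.cos(a0))/1000,4),"dz",round(-210.34*(np.sin(a)-np.sin(a0))/1000,4))
E
python3 -c "
from arc import *
o=get_obs();print(o['ee_pos'],o['ft_force'],rel(o['ee_pos']),th_of(o['ee_pos']))
import math
# angle from x alone
x=rel(o['ee_pos'])[0];a=math.acos(-x/210.34);print(a-.057, 210.34*math.sin(a)+116)
"
```

```text
[669.0251 -47.1597 318.8705] [ 2.7066 -0.5485  2.8407] [-37.3448 207.8705] (np.float64(211.1984183663661), np.float64(1.335957477751588))
1.335305024814115 322.9982599650718
```

```bash
python3 -c "
from arc import *
plan(0,1.336,[3,7,11,16,21])
print();plan(0,1.236,[5,10,15,20,25])"
```

```text
s 3 th 1.322 dy -0.0029 dz 0.0006
s 7 th 1.303 dy -0.0069 dz 0.0014
s 11 th 1.284 dy -0.0108 dz 0.0022
s 16 th 1.26 dy -0.0156 dz 0.0034
s 21 th 1.236 dy -0.0205 dz 0.0047

s 5 th 1.212 dy -0.0048 dz 0.0014
s 10 th 1.188 dy -0.0095 dz 0.003
s 15 th 1.165 dy -0.0143 dz 0.0046
s 20 th 1.141 dy -0.0189 dz 0.0064
s 25 th 1.117 dy -0.0236 dz 0.0083
```

{"method": "move_arm", "body": {"deltas": [[230, 0, -0.0029, 0.0006, 0], [230, 0, -0.0069, 0.0014, 0], [230, 0, -0.0108, 0.0022, 0], [230, 0, -0.0156, 0.0034, 0], [230, 0, -0.0205, 0.0047, 0]]}}

```text
t: 12.2
ee_pos: [647.9, -44.0, 313.8]
orientation: [2.382, 2.047, 0.0]
ft_force: [3.5, -0.3, 1.0]
width: 12.0
```

```bash
cat > st.py <<'E'
from arc import *
o=get_obs();f=o["ft_force"];print("ee",o["ee_pos"].round(1),"F",f.round(1),"Fkx",round(f[0]*np.cos(yaw)+f[1]*np.sin(yaw),1),"Fky",round(-f[0]*np.sin(yaw)+f[1]*np.cos(yaw),1),"r,th",np.round(th_of(o["ee_pos"]),3),"psi",round(psi(o),3),"t",round(o["t"],2),"mom",o["moment"].round(2))
if len(sys.argv)>1: plan(0,float(sys.argv[1]),[float(x) for x in sys.argv[2:]])
E
python3 st.py
```

```text
ee [647.9 -44.  313.8] F [ 3.5 -0.3  1. ] Fkx 3.5 Fky 0.2 r,th [211.124   1.232] psi 1.42 t 12.2 mom [-0.14 -0.81  0.06]
```

{"method": "move_arm", "body": {"deltas": [[230, 0, -0.0048, 0.0014, 0], [230, 0, -0.0095, 0.003, 0], [230, 0, -0.0143, 0.0046, 0], [230, 0, -0.0189, 0.0064, 0], [230, 0, -0.0236, 0.0083, 0]]}}

```text
t: 12.62
ee_pos: [624.4, -40.3, 305.3]
orientation: [-2.382, -2.047, 0.0]
ft_force: [3.1, 0.2, 0.0]
width: 12.4
```

```bash
python3 st.py 1.117 5 10 15 20 25; python3 -c "
from arc import *
print();plan(0,.998,[5,10,15,20,25]);print();plan(0,.879,[5,10,15,20,25])"
```

```text
ee [624.4 -40.3 305.3] F [3.1 0.2 0. ] Fkx 3.1 Fky 0.7 r,th [211.05    1.112] psi 1.42 t 12.62 mom [-0.08 -0.71  0.05]
s 5.0 th 1.093 dy -0.0046 dz 0.002
s 10.0 th 1.069 dy -0.0091 dz 0.0041
s 15.0 th 1.046 dy -0.0136 dz 0.0063
s 20.0 th 1.022 dy -0.0181 dz 0.0086
s 25.0 th 0.998 dy -0.0224 dz 0.011

s 5 th 0.974 dy -0.0043 dz 0.0025
s 10 th 0.95 dy -0.0086 dz 0.0051
s 15 th 0.927 dy -0.0128 dz 0.0079
s 20 th 0.903 dy -0.0169 dz 0.0107
s 25 th 0.879 dy -0.021 dz 0.0136

s 5 th 0.855 dy -0.004 dz 0.003
s 10 th 0.831 dy -0.0079 dz 0.0061
s 15 th 0.808 dy -0.0118 dz 0.0093
s 20 th 0.784 dy -0.0155 dz 0.0126
s 25 th 0.76 dy -0.0192 dz 0.016
```

{"method": "move_arm", "body": {"deltas": [[230, 0, -0.0046, 0.002, 0], [230, 0, -0.0091, 0.0041, 0], [230, 0, -0.0136, 0.0063, 0], [230, 0, -0.0181, 0.0086, 0], [230, 0, -0.0224, 0.011, 0]]}}

```text
t: 13.03
ee_pos: [602.3, -36.9, 294.1]
orientation: [-2.382, -2.047, 0.0]
ft_force: [2.3, 1.4, -0.0]
width: 12.3
```

{"method": "move_arm", "body": {"deltas": [[230, 0, -0.0043, 0.0025, 0], [230, 0, -0.0086, 0.0051, 0], [230, 0, -0.0128, 0.0079, 0], [230, 0, -0.0169, 0.0107, 0], [230, 0, -0.021, 0.0136, 0]]}}

```text
t: 13.45
ee_pos: [581.6, -33.8, 280.6]
orientation: [-2.382, -2.047, 0.0]
ft_force: [0.7, 1.8, 1.9]
width: 12.1
```

```bash
python3 st.py
```

```text
ee [581.6 -33.8 280.6] F [0.7 1.8 1.9] Fkx 0.4 Fky 1.9 r,th [211.145   0.875] psi 1.42 t 13.45 mom [ 0.24 -0.3   0.02]
```

{"method": "move_arm", "body": {"deltas": [[230, 0, -0.004, 0.003, 0], [230, 0, -0.0079, 0.0061, 0], [230, 0, -0.0118, 0.0093, 0], [230, 0, -0.0155, 0.0126, 0], [230, 0, -0.0192, 0.016, 0]]}}

```text
t: 13.87
ee_pos: [562.6, -31.0, 264.6]
orientation: [-2.382, -2.047, 0.0]
ft_force: [-0.9, 2.5, 1.1]
width: 12.4
```

```bash
python3 st.py .76 5 10 15 20 25;  python3 -c "
from arc import *
print();plan(0,.641,[5,10,15,20,25]);print();plan(0,.522,[5,10,15,20,25]);print();plan(0,.403,[5,10,15,20,25]);print();plan(0,.284,[4,8,12,16,19])"
```

```text
ee [562.6 -31.  264.6] F [-0.9  2.5  1.1] Fkx -1.3 Fky 2.4 r,th [211.17    0.757] psi 1.42 t 13.87 mom [ 0.35 -0.37  0.  ]
s 5.0 th 0.736 dy -0.0036 dz 0.0035
s 10.0 th 0.712 dy -0.0071 dz 0.007
s 15.0 th 0.689 dy -0.0106 dz 0.0106
s 20.0 th 0.665 dy -0.0139 dz 0.0144
s 25.0 th 0.641 dy -0.0172 dz 0.0182

s 5 th 0.617 dy -0.0032 dz 0.0039
s 10 th 0.593 dy -0.0062 dz 0.0078
s 15 th 0.57 dy -0.0092 dz 0.0118
s 20 th 0.546 dy -0.0121 dz 0.0159
s 25 th 0.522 dy -0.0149 dz 0.0201

s 5 th 0.498 dy -0.0027 dz 0.0042
s 10 th 0.474 dy -0.0053 dz 0.0085
s 15 th 0.451 dy -0.0078 dz 0.0128
s 20 th 0.427 dy -0.0101 dz 0.0172
s 25 th 0.403 dy -0.0124 dz 0.0217

s 5 th 0.379 dy -0.0022 dz 0.0045
s 10 th 0.355 dy -0.0042 dz 0.0091
s 15 th 0.332 dy -0.0062 dz 0.0137
s 20 th 0.308 dy -0.008 dz 0.0183
s 25 th 0.284 dy -0.0097 dz 0.023

s 4 th 0.265 dy -0.0013 dz 0.0038
s 8 th 0.246 dy -0.0025 dz 0.0076
s 12 th 0.227 dy -0.0037 dz 0.0114
s 16 th 0.208 dy -0.0048 dz 0.0153
s 19 th 0.194 dy -0.0055 dz 0.0182
```

{"method": "move_arm", "body": {"deltas": [[230, 0, -0.0036, 0.0035, 0], [230, 0, -0.0071, 0.007, 0], [230, 0, -0.0106, 0.0106, 0], [230, 0, -0.0139, 0.0144, 0], [230, 0, -0.0172, 0.0182, 0]]}}

```text
t: 14.28
ee_pos: [545.7, -28.4, 246.3]
orientation: [-2.383, -2.047, 0.0]
ft_force: [-0.7, 3.1, 1.0]
width: 12.2
```

{"method": "move_arm", "body": {"deltas": [[230, 0, -0.0032, 0.0039, 0], [230, 0, -0.0062, 0.0078, 0], [230, 0, -0.0092, 0.0118, 0], [230, 0, -0.0121, 0.0159, 0], [230, 0, -0.0149, 0.0201, 0]]}}

```text
t: 14.7
ee_pos: [531.0, -26.2, 226.2]
orientation: [-2.383, -2.048, 0.0]
ft_force: [-0.1, 2.4, -0.6]
width: 11.8
```

```bash
python3 st.py
```

```text
ee [531.  -26.2 226.2] F [-0.1  2.4 -0.6] Fkx -0.4 Fky 2.4 r,th [211.093   0.52 ] psi 1.42 t 14.7 mom [ 0.24 -0.56  0.  ]
```

{"method": "move_arm", "body": {"deltas": [[230, 0, -0.0027, 0.0042, 0], [230, 0, -0.0053, 0.0085, 0], [230, 0, -0.0078, 0.0128, 0], [230, 0, -0.0101, 0.0172, 0], [230, 0, -0.0124, 0.0217, 0]]}}

```text
t: 15.12
ee_pos: [518.8, -24.4, 204.4]
orientation: [-2.383, -2.047, 0.0]
ft_force: [0.6, 1.9, -1.1]
width: 12.3
```

{"method": "move_arm", "body": {"deltas": [[230, 0, -0.0022, 0.0045, 0], [230, 0, -0.0042, 0.0091, 0], [230, 0, -0.0062, 0.0137, 0], [230, 0, -0.008, 0.0183, 0], [230, 0, -0.0097, 0.023, 0]]}}

```text
t: 15.53
ee_pos: [509.3, -22.9, 181.4]
orientation: [-2.383, -2.047, 0.0]
ft_force: [-0.2, 1.5, -1.4]
width: 12.5
```

```bash
python3 st.py
```

```text
ee [509.3 -22.9 181.4] F [-0.2  1.5 -1.4] Fkx -0.4 Fky 1.4 r,th [210.986   0.283] psi 1.42 t 15.53 mom [ 0.24 -0.31  0.06]
```

{"method": "move_arm", "body": {"deltas": [[230, 0, -0.0013, 0.0038, 0], [230, 0, -0.0025, 0.0076, 0], [230, 0, -0.0037, 0.0114, 0], [230, 0, -0.0046, 0.0145, 0], [230, 0, -0.0055, 0.0182, 0]]}}

```text
t: 15.95
ee_pos: [504.0, -22.1, 163.4]
orientation: [-2.383, -2.047, 0.0]
ft_force: [-0.2, 2.6, -0.5]
width: 12.6
```

```bash
python3 st.py .194 2 3.5 5 6 7;  python3 -c "
from arc import *
print();plan(0,.161,[1,2,3,4,5]);print();plan(0,.137,[.8,1.6,2.4,3.2,4]);"
```

```text
ee [504.  -22.1 163.4] F [-0.2  2.6 -0.5] Fkx -0.6 Fky 2.5 r,th [210.919   0.194] psi 1.42 t 15.95 mom [ 0.39 -0.29  0.08]
s 2.0 th 0.184 dy -0.0005 dz 0.0019
s 3.5 th 0.177 dy -0.0008 dz 0.0034
s 5.0 th 0.17 dy -0.0012 dz 0.0049
s 6.0 th 0.165 dy -0.0014 dz 0.0058
s 7.0 th 0.161 dy -0.0016 dz 0.0068

s 1 th 0.156 dy -0.0002 dz 0.001
s 2 th 0.151 dy -0.0004 dz 0.002
s 3 th 0.147 dy -0.0006 dz 0.0029
s 4 th 0.142 dy -0.0008 dz 0.0039
s 5 th 0.137 dy -0.001 dz 0.0049

s 0.8 th 0.133 dy -0.0002 dz 0.0008
s 1.6 th 0.129 dy -0.0003 dz 0.0016
s 2.4 th 0.126 dy -0.0004 dz 0.0024
s 3.2 th 0.122 dy -0.0006 dz 0.0031
s 4 th 0.118 dy -0.0007 dz 0.0039
```

{"method": "move_arm", "body": {"deltas": [[230, 0, -0.0005, 0.0019, 0], [230, 0, -0.0008, 0.0034, 0], [230, 0, -0.0012, 0.0049, 0], [230, 0, -0.0014, 0.0058, 0], [230, 0, -0.0016, 0.0068, 0]]}}

```text
t: 16.37
ee_pos: [502.4, -21.8, 156.9]
orientation: [-2.383, -2.047, 0.0]
ft_force: [-0.2, 2.1, -2.1]
width: 12.1
```

{"method": "move_arm", "body": {"deltas": [[230, 0, -0.0002, 0.001, 0], [230, 0, -0.0004, 0.002, 0], [230, 0, -0.0006, 0.0029, 0], [230, 0, -0.0008, 0.0039, 0], [230, 0, -0.001, 0.0049, 0]]}}

```text
t: 16.78
ee_pos: [501.4, -21.7, 151.9]
orientation: [-2.383, -2.047, 0.0]
ft_force: [-2.1, 2.2, -0.5]
width: 12.3
```

{"method": "move_arm", "body": {"deltas": [[230, 0, -0.0002, 0.0008, 0], [230, 0, -0.0003, 0.0016, 0], [230, 0, -0.0004, 0.0024, 0], [230, 0, -0.0006, 0.0031, 0], [230, 0, -0.0007, 0.0039, 0]]}}

```text
t: 17.2
ee_pos: [500.7, -21.6, 148.1]
orientation: [-2.383, -2.047, 0.0]
ft_force: [-2.6, 2.7, -1.8]
width: 12.6
```

```bash
python3 st.py ;python3 -c "
from h import *
cv2.imwrite('pics/scene_i.png',cv2.resize(get_image('scene')[90:250,170:330],None,fx=3.7,fy=3.7,interpolation=cv2.INTER_CUBIC))"; python3 -c "
from arc import *
print();plan(0,.118,[.6,1.2,1.8,2.4,3]);print();plan(0,.09,[.5,1,1.5,2,2.5]);"
```

```text
ee [500.7 -21.6 148.1] F [-2.6  2.7 -1.8] Fkx -2.9 Fky 2.3 r,th [210.845   0.12 ] psi 1.42 t 17.2 mom [ 0.38 -0.05  0.05]

s 0.6 th 0.115 dy -0.0001 dz 0.0006
s 1.2 th 0.112 dy -0.0002 dz 0.0012
s 1.8 th 0.109 dy -0.0003 dz 0.0018
s 2.4 th 0.107 dy -0.0004 dz 0.0024
s 3 th 0.104 dy -0.0005 dz 0.003

s 0.5 th 0.088 dy -0.0001 dz 0.0005
s 1 th 0.085 dy -0.0001 dz 0.001
s 1.5 th 0.083 dy -0.0002 dz 0.0015
s 2 th 0.08 dy -0.0003 dz 0.002
s 2.5 th 0.078 dy -0.0004 dz 0.0025
```

View pics/scene_i.png

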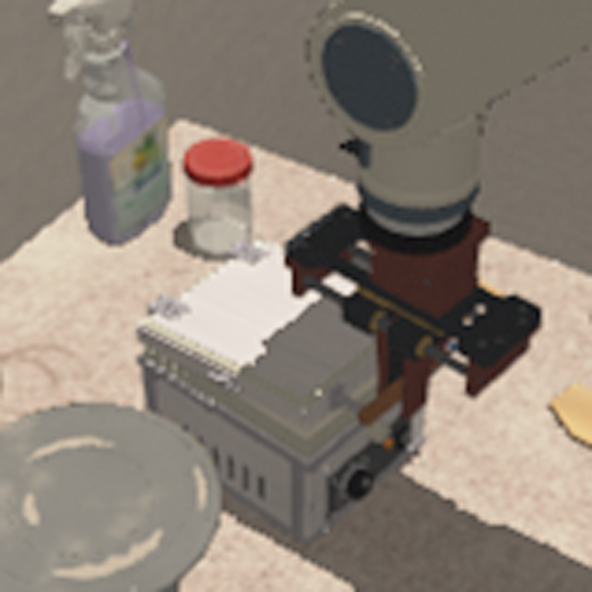

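{"method": "move_arm", "body": {"deltas": [[230, 0, -0.0002, 0.0006, 0], [230, 0, -0.0003, 0.0012, 0], [230, 0, -0.0005, 0.0018, 0], [230, 0, -0.0007, 0.0024, 0], [230, 0, -0.0009, 0.003, 0]]}}

```text
t: 17.67
ee_pos: [500.2, -21.5, 145.2]
orientation: [2.382, 2.047, 0.001]
ft_force: [-1.3, 2.4, -1.7]
width: 12.2
```

{"method": "move_arm", "body": {"deltas": [[230, 0, -0.0001, 0.0006, 0], [230, 0, -0.0002, 0.0012, 0], [230, 0, -0.0003, 0.0018, 0], [230, 0, -0.0004, 0.0024, 0], [230, 0, -0.0005, 0.003, 0]]}}

```text
t: 18.08
ee_pos: [499.7, -21.4, 142.2]
orientation: [2.382, 2.047, 0.001]
ft_force: [0.1, 3.3, -1.6]
width: 12.3
```

```bash
python3 st.py
```

```text
ee [499.7 -21.4 142.2] F [ 0.1  3.3 -1.6] Fkx -0.4 Fky 3.3 r,th [210.911   0.091] psi 1.42 t 18.08 mom [ 0.25 -0.46  0.04]
```

{"method": "move_arm", "body": {"deltas": [[230, 0, 0, 0.0004, 0], [230, 0, -0.0001, 0.0008, 0], [230, 0, -0.0001, 0.0012, 0], [230, 0, -0.0002, 0.0016, 0]]}}

```text
t: 18.42
ee_pos: [499.5, -21.4, 140.6]
orientation: [2.382, 2.047, 0.001]
ft_force: [1.8, 1.1, -1.7]
width: 12.6
```

{"method": "move_arm", "body": {"deltas": [[230, 0, 0, 0.0004, 0], [230, 0, -0.0001, 0.0008, 0], [230, 0, -0.0001, 0.0012, 0]]}}

```text
t: 18.67
ee_pos: [499.3, -21.4, 139.3]
orientation: [2.382, 2.047, 0.0]
ft_force: [1.2, 2.1, -2.1]
width: 12.0
```

{"method": "move_arm", "body": {"deltas": [[230, 0, 0, 0.0004, 0], [230, 0, 0, 0.0008, 0], [230, 0, -0.0001, 0.001, 0]]}}

```text
t: 18.92
ee_pos: [499.2, -21.4, 138.3]
orientation: [2.383, 2.047, 0.0]
ft_force: [1.5, 1.9, -1.0]
width: 12.3
```

{"method": "move_arm", "body": {"deltas": [[230, 0, 0, 0.0003, 0], [230, 0, 0, 0.0006, 0], [230, 0, -0.0001, 0.001, 0]]}}

```text
t: 19.17
ee_pos: [499.1, -21.3, 137.3]
orientation: [2.383, 2.047, 0.0]
ft_force: [2.3, 2.3, -1.6]
width: 12.3
```

{"method": "move_arm", "body": {"deltas": [[230, 0, 0, 0.0003, 0], [230, 0, 0, 0.0006, 0], [230, 0, 0, 0.001, 0]]}}

```text
t: 19.42
ee_pos: [498.9, -21.3, 136.3]
orientation: [-2.383, -2.047, 0.0]
ft_force: [1.1, 1.5, -2.2]
width: 12.2
```

{"method": "move_arm", "body": {"deltas": [[230, 0, 0, 0.0003, 0], [230, 0, 0, 0.0006, 0], [230, 0, -0.0001, 0.001, 0]]}}

```text
t: 19.67
ee_pos: [498.8, -21.3, 135.3]
orientation: [-2.383, -2.048, 0.0]
ft_force: [0.9, 1.8, -1.9]
width: 12.1
```

{"method": "move_arm", "body": {"deltas": [[230, 0, 0, 0.0003, 0], [230, 0, 0, 0.0006, 0]]}}

```text
t: 19.83
ee_pos: [498.8, -21.3, 134.7]
orientation: [-2.383, -2.047, 0.0]
ft_force: [0.8, 2.6, -1.1]
width: 12.2
```

{"method": "move_arm", "body": {"deltas": [[230, 0, 0, 0.0003, 0], [230, 0, 0, 0.0006, 0]]}}

```text
t: 20.0
ee_pos: [498.7, -21.3, 134.1]
orientation: [-2.382, -2.047, 0.0]
ft_force: [0.4, 2.9, -0.7]
width: 12.2
```

{"method": "move_arm", "body": {"deltas": [[230, 0, 0, 0.0003, 0], [230, 0, 0, 0.0005, 0]]}}

```text
t: 20.17
ee_pos: [498.6, -21.3, 133.5]
orientation: [-2.382, -2.047, 0.0]
ft_force: [0.1, 2.5, -2.2]
width: 12.2
```

{"method": "move_arm", "body": {"deltas": [[230, 0, 0, 0.0003, 0], [230, 0, 0, 0.0006, 0]]}}

```text
t: 20.33
ee_pos: [498.6, -21.3, 132.9]
orientation: [-2.382, -2.047, 0.001]
ft_force: [-0.2, 3.0, -1.6]
width: 12.0
```

{"method": "move_arm", "body": {"deltas": [[230, 0, 0, 0.0003, 0], [230, 0, 0, 0.0006, 0]]}}

```text
t: 20.5
ee_pos: [498.5, -21.3, 132.3]
orientation: [-2.382, -2.047, 0.001]
ft_force: [-1.2, 2.4, -1.5]
width: 12.6
```

{"method": "move_arm", "body": {"deltas": [[230, 0, 0, 0.0003, 0], [230, 0, -0.0001, 0.0006, 0]]}}

```text
t: 20.67
ee_pos: [498.4, -21.2, 131.7]
orientation: [-2.382, -2.047, 0.001]
ft_force: [-0.6, 2.8, -1.0]
width: 12.1
```

{"method": "move_arm", "body": {"deltas": [[230, 0, 0, 0.0003, 0], [230, 0, 0, 0.0006, 0]]}}

```text
t: 20.83
ee_pos: [498.4, -21.2, 131.1]
orientation: [-2.382, -2.047, 0.001]
ft_force: [-1.4, 2.7, -0.9]
width: 12.7
```

{"method": "move_arm", "body": {"deltas": [[230, 0, 0, 0.0003, 0], [230, 0, -0.0001, 0.0006, 0]]}}

```text
t: 21.0
ee_pos: [498.3, -21.2, 130.5]
orientation: [-2.382, -2.047, 0.001]
ft_force: [-1.9, 3.9, -1.8]
width: 12.4
```

{"method": "move_arm", "body": {"deltas": [[230, 0, 0, 0.0003, 0], [230, 0, -0.0001, 0.0006, 0]]}}

```text
t: 21.17
ee_pos: [498.3, -21.2, 129.9]
orientation: [-2.382, -2.047, 0.001]
ft_force: [-2.0, 3.5, -0.5]
width: 12.5
```

{"method": "move_arm", "body": {"deltas": [[230, 0, 0, 0.0003, 0], [230, 0, -0.0001, 0.0005, 0]]}}

```text
t: 21.33
ee_pos: [498.3, -21.2, 129.4]
orientation: [-2.382, -2.047, 0.0]
ft_force: [-2.2, 2.9, -1.6]
width: 12.1
```

{"method": "move_arm", "body": {"deltas": [[230, 0, 0, 0.0003, 0], [230, 0, -0.0001, 0.0006, 0]]}}

```text
t: 21.5
ee_pos: [498.2, -21.2, 128.8]
orientation: [-2.382, -2.047, 0.0]
ft_force: [-2.9, 2.6, -1.5]
width: 12.2
```

{"method": "move_arm", "body": {"deltas": [[230, 0, -0.0001, 0.0003, 0], [230, 0, -0.0002, 0.0006, 0]]}}

```text
t: 21.67
ee_pos: [498.2, -21.2, 128.3]
orientation: [2.383, 2.048, -0.0]
ft_force: [-3.0, 3.0, -1.6]
width: 12.0
```

```bash
python3 st.py ;python3 -c "
from h import *
cv2.imwrite('pics/scene_j.png',cv2.resize(get_image('scene')[90:250,170:330],None,fx=3.7,fy=3.7,interpolation=cv2.INTER_CUBIC))"
```

```text
ee [498.2 -21.2 128.3] F [-3.   3.  -1.6] Fkx -3.4 Fky 2.5 r,th [210.865   0.025] psi 1.42 t 21.67 mom [0.38 0.13 0.03]
```

View pics/scene_j.png

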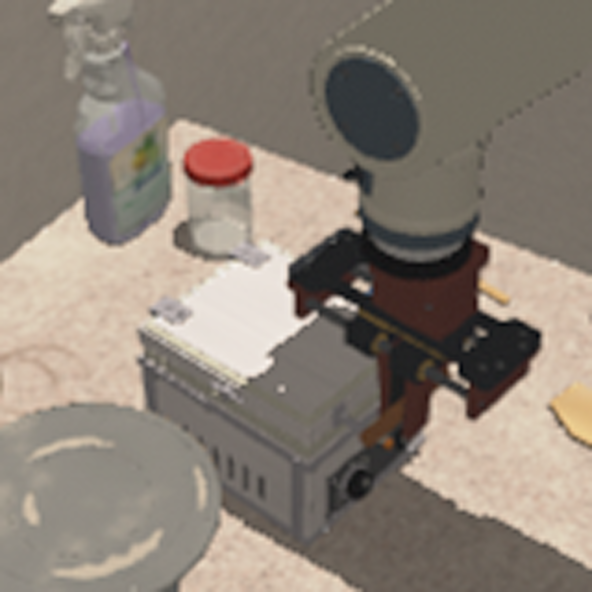

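{"method": "move_arm", "body": {"deltas": [[230, 0, -0.0002, 0.0003, 0], [230, 0, -0.0004, 0.0005, 0]]}}

```text
t: 21.88
ee_pos: [498.2, -21.2, 127.9]
orientation: [2.382, 2.047, 0.001]
ft_force: [-1.7, 2.5, -1.5]
width: 11.7
```

{"method": "move_arm", "body": {"deltas": [[230, 0, 0, 0.0002, 0], [230, 0, 0, 0.0005, 0]]}}

```text
t: 22.05
ee_pos: [498.1, -21.2, 127.5]
orientation: [2.382, 2.047, 0.001]
ft_force: [-0.9, 2.5, -1.4]
width: 12.0
```

{"method": "move_arm", "body": {"deltas": [[230, 0, 0, 0.0002, 0], [230, 0, 0, 0.0005, 0]]}}

```text
t: 22.22
ee_pos: [498.0, -21.2, 126.9]
orientation: [2.382, 2.047, 0.001]
ft_force: [-0.5, 3.4, -2.1]
width: 12.0
```

{"method": "move_arm", "body": {"deltas": [[230, 0, 0, 0.0002, 0], [230, 0, 0, 0.0005, 0]]}}

```text
t: 22.38
ee_pos: [498.1, -21.2, 126.4]
orientation: [2.382, 2.047, 0.001]
ft_force: [-1.9, 2.5, 1.3]
width: 12.0
```

{"method": "move_arm", "body": {"deltas": [[230, 0, 0, 0.0002, 0], [230, 0, 0, 0.0002, 0]]}}

```text
t: 22.55
ee_pos: [498.0, -21.2, 126.4]
orientation: [2.382, 2.047, 0.001]
ft_force: [-0.9, 1.9, 1.5]
width: 12.5
```

{"method": "move_arm", "body": {"deltas": [[230, 0, 0, 0.0001, 0], [230, 0, 0, 0.0001, 0], [230, 0, 0, 0.0001, 0]]}}

```text
t: 22.8
ee_pos: [498.0, -21.2, 126.3]
orientation: [2.382, 2.047, 0.001]
ft_force: [-1.6, 1.6, 4.5]
width: 12.5
```

```bash
python3 st.py
```

```text
ee [498.  -21.2 126.3] F [-1.6  1.6  4.5] Fkx -1.8 Fky 1.3 r,th [210.883   0.016] psi 1.42 t 22.8 mom [ 0.38 -0.05  0.06]
```

{"method": "move_arm", "body": {"deltas": [[230, 0, 0, -0.0002, 0], [230, 0, 0, -0.0002, 0]]}}

```text
t: 22.97
ee_pos: [498.0, -21.2, 126.3]
orientation: [2.382, 2.047, 0.001]
ft_force: [0.2, 3.2, 2.4]
width: 12.4
```

{"method": "move_arm", "body": {"deltas": [[216, 0, 0, 0, 0], [210, 0, 0, 0, 0], [200, 0, 0, 0, 0], [185, 0, 0, 0, 0], [175, 0, 0, 0, 0]]}}

```text
t: 23.38
ee_pos: [497.7, -21.2, 126.1]
orientation: [-2.383, -2.047, 0.001]
ft_force: [-0.5, 0.6, -0.9]
width: 26.3
```

```bash
python3 st.py;python3 -c "
from h import *
cv2.imwrite('pics/wrist_k.png',get_image('wrist'))"
```

```text
ee [497.7 -21.2 126.1] F [-0.5  0.6 -0.9] Fkx -0.6 Fky 0.5 r,th [211.207   0.014] psi 1.42 t 23.38 mom [ 0.02 -0.08  0.01]
```

View pics/wrist_k.png

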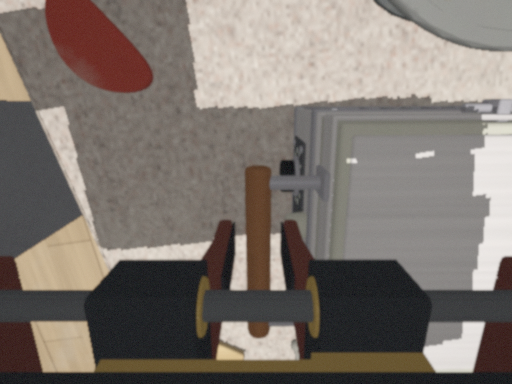

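{"method": "move_arm", "body": {"deltas": [[175, 0, 0, -0.006, 0], [175, 0, 0, -0.015, 0], [175, 0, 0, -0.03, 0], [175, 0, 0, -0.06, 0], [175, 0, 0, -0.095, 0]]}}

```text
t: 23.85
ee_pos: [496.5, -21.1, 221.7]
orientation: [-2.381, -2.046, 0.004]
ft_force: [1.0, -0.3, 0.3]
width: 27.4
```

{"method": "move_arm", "body": {"deltas": [[175, 0, -0.02, -0.04, 0], [175, 0, -0.04, -0.08, 0], [175, 0, -0.06, -0.11, 0], [175, 0, -0.06, -0.11, 0], [175, 0, -0.06, -0.11, 0]]}}

```text
t: 24.27
ee_pos: [438.9, -12.1, 334.3]
orientation: [2.379, 2.045, 0.007]
ft_force: [-0.3, 0.3, -0.3]
width: 28.0
```

```bash
python3 st.py;python3 -c "
from bar import *
from look import *
look('z',['lid_handle','knee_boss','kiln','scallop','scallop_small','rib','cutter','cutter_small','kidney'],('scene','top','wrist'))
cv2.imwrite('pics/scene_k.png',cv2.resize(cv2.imread('pics/scene_z.png')[90:250,170:330],None,fx=3.7,fy=3.7,interpolation=cv2.INTER_CUBIC))
o=get_obs();M=cammat('wrist',o['ee_pos'],o['orientation']);p=fit().x
print(proj(M,w(p,[-120,0,128])),proj(M,w(p,[-120,0,131])),proj(M,w(p,[-120,0,138])))
"
```

```text
ee [438.9 -12.1 334.3] F [-0.3  0.3 -0.3] Fkx -0.3 Fky 0.2 r,th [350.522   0.634] psi 1.42 t 24.27 mom [-0.   -0.02  0.07]
t 24.2667 [438.9 -12.1 334.3] 1.42
scene lid_handle [(array([499.8, -23. , 134.1]), 0.7), (array([419.2, 247.4,  -0.4]), 0.6)]
scene knee_boss [(array([ 543. , -116.8,  194.4]), 0.61)]
scene kiln [(array([618.9, -40.1,  -1.8]), 0.83)]
scene scallop [(array([416.1, 251.9,   1. ]), 0.61)]
scene scallop_small [(array([414.7, 335. ,   1.4]), 0.72)]
scene rib [(array([ 395.2, -210.2,   -2.9]), 0.78)]
scene cutter [(array([703.4, -51.5, 113.9]), 0.73), (array([ 432.7, -344. ,   -0.2]), 0.52)]
scene cutter_small []
scene kidney [(array([381.8, 115.9,   2.1]), 0.85)]
top lid_handle [(array([495.1, -29.3, 130.8]), 0.87), (array([ 546. , -118.7,  195.1]), 0.49)]
top knee_boss [(array([ 543.3, -119.6,  194.3]), 0.64)]
top kiln [(array([616.9, -39.6,   3.1]), 0.7)]
top scallop [(array([416.9, 246.3,   1.5]), 0.63), (array([535.2, -30.2, 116.1]), 0.52)]
top scallop_small [(array([416.4, 331.4,   1. ]), 0.66)]
top rib [(array([ 397.3, -209. ,    1.7]), 0.86)]
top cutter [(array([ 432.8, -346. ,    2.3]), 0.38)]
top cutter_small [(array([ 723.7, -179.1,    0.3]), 0.4)]
top kidney [(array([378. , 117.8,  -2.1]), 0.81), (array([498. , -26.7, 133.4]), 0.44)]
wrist lid_handle [(array([494.1, -24.6, 130.2]), 0.71)]
wrist knee_boss [(array([ 542.3, -114.7,  193.5]), 0.8)]
wrist kiln [(array([615.9, -40.3,  -4.4]), 0.57)]
wrist scallop []
wrist scallop_small []
wrist rib [(array([ 399.7, -210.1,    0.5]), 0.89)]
wrist cutter [(array([ 434.8, -347.9,    3.4]), 0.9), (array([615. , -41.9,  -3.6]), 0.52)]
wrist cutter_small [(array([ 728.7, -182.6,    2.2]), 0.62)]
wrist kidney [(array([384.8, 114.6,  -3.3]), 0.61)]
[308.3128 170.9367] [308.7223 171.4911] [309.7041 172.8202]
```

View pics/scene_k.png

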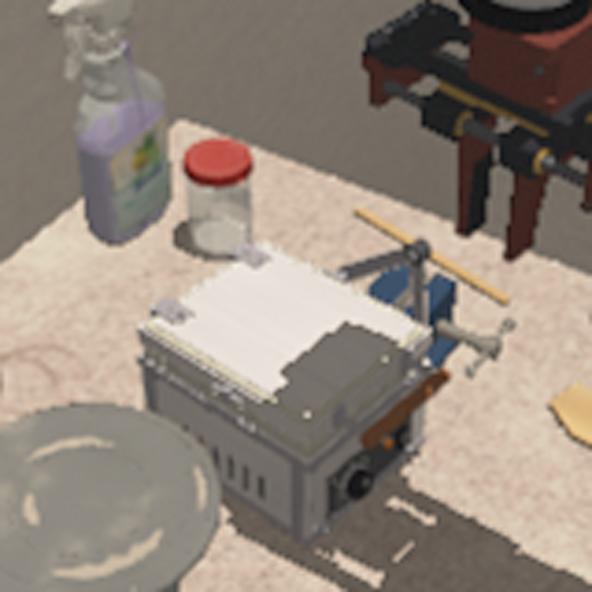

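View pics/top_z.png

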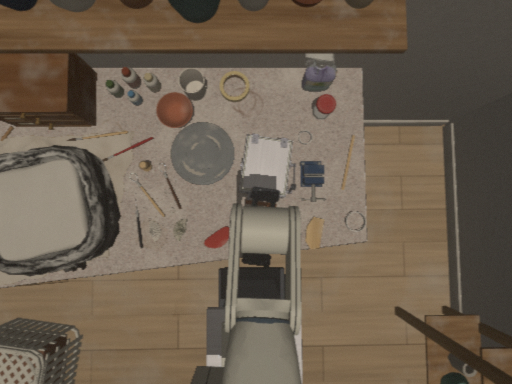

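{"method": "move_arm", "body": {"deltas": [[175, 0, 0, 0, 0], [175, 0, 0, 0, 0], [175, 0, 0, 0, 0]]}}

```text
t: 26.02
ee_pos: [438.5, -12.1, 331.2]
orientation: [2.383, 2.048, 0.0]
ft_force: [0.3, -0.7, -0.1]
width: 27.4
```

```bash
python3 st.py; python3 -c "
from workcell import *
print(close_job())"
```

```text
ee [438.5 -12.1 331.2] F [ 0.3 -0.7 -0.1] Fkx 0.4 Fky -0.6 r,th [348.856   0.626] psi 1.42 t 26.02 mom [-0.03 -0.07  0.02]
the job is handed in; nothing more can be done
None
```

The lid is shut on its rope seal, the stay is unlocked and folded, and the robot is clear of everything. I handed the job in at about 26 s, and no verdict came back.

- **Stay:** I pinched the knee boss across its width and lifted it along its arc, with 6–8 N at the wrist. By position it reached about 0.5 rad past centre, and the cameras agreed. I then let it go.
- **Lowering:** I took the lid by the middle of its bar and lowered it from 1.34 rad along the hinge arc. The wrist force stayed under about 5 N all the way down, and I took the last 2 cm at about 4–5 mm/s.
- **Contact:** I felt the seal at about 0.016 rad, where the vertical force went from about −1.6 N to between +1.3 and +1.5 N. A further 0.1 mm raised it to 4.5 N, so I backed off to 2.4 N before opening the fingers.
- **Last checks:**
  - The bar was free between the open fingers after release.
  - The networks put the bar at 130–134 mm and the boss at 194 mm, as expected for a shut lid.
  - The shells, cutters, rib and kidney were where they started, within the networks' error where I had a starting position. I had none for the two shells.
- **Doubts:** The brooch could not be seen once the lid was shut, so I did not check it at the end. Individual network readings disagreed with each other by up to about 5 mm, so I combined many of them.

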